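Clamp the silver medallion for engraving

ROBOT

A 6-joint arm with a two-finger parallel gripper is mounted at the origin on the work surface. World frame = base frame: x ahead of the robot, y to its left, z up, the work surface at z = 0. Lengths are in mm, angles in rad, forces in N, time in s.
With the tool pointing down it reaches from about 350 to 775 mm from the base axis. Payload 7.3 kg.
Tool frame: the origin (TCP) lies on the centre line of the jaws, within the pads' length; the fingertips stand 22 mm ahead of it and the grasp point (between the pads) lies 3 mm ahead of it; x points along the fingers, z is the direction in which the jaws open and shut, and the axes are right-handed (so a half turn about x gives the same grasp; the last joint's range is limited). The gripper opens to 92 mm and grips with 3 to 60 N. Pads are 19 mm wide; open, the fingers measure 130 mm over their backs; the gripper's body (75 mm by 190 mm) begins 47 mm behind the grasp point.
Start: joints at [-1.466, 0.342, 1.524, -0, 1.275, -0.146], TCP at [130.315, -508.587, 248.741] pointing down, gripper open.
Joint ranges: [-2.53, 2.53], [-0.77, 2.02], [0.04, 2.7], [-1, 4.14], [0.28, 2.66], [-3.11, 3.11]. Speed limits (rad/s): [2.57, 2.57, 3.14, 3.14, 3.14, 3.14].

INTERFACE

Orientations are given as [roll, pitch, yaw] about the fixed x, y, z axes, in that order (R = Rz(yaw) Ry(pitch) Rx(roll)).
In Python, from plant import readout, imaging, bot gives the robot as it stands.
- The arm moves only by the tool arm_command, never from a script. Its argument "plan" is a list of rows, each an object of numbers: "tx", "ty", "tz": the shift along the tool's x, y, z in cm; "wx", "wy", "wz": the turn, a rotation vector about the tool's x, y, z in rad; "jaw": the opening, from -1 (shut) to 1 (fully open). In form: [{"tx": .., "ty": .., "tz": .., "wx": .., "wy": .., "wz": .., "jaw": ..}, ...]. A call has 1 to 20 rows; each row shifts and turns the commanded pose from where the row before left it, along the tool's axes as they then stand; what a row does not reach is not made up. A row lasts 1/10 s, in which the tool goes at most 50 mm and 8.59 degrees, less where a joint would pass 70% of its speed; a pose out of reach is approached as far as the arm can. A call with a gripper value outside its range is refused whole. The fingers move at their own pace and stop on an object; the grip force is fixed at half the most. Time passes only in rows, so rows that do not move let the fingers close. It gives the time, the measured TCP pose, the force and the opening at its end, in the units of the state.
- readout.get_obs(): the state, without advancing time (a new reading comes with each control period).
- imaging.capture(name): name is "scene" or "top" or "wrist"; returns the picture (384x512x3 uint8, blue, green, red); there is no depth.
- imaging.get_calibration(name): a dict with "fx", "fy", "cx", "cy" (pixels), "dist" ([k1, k2, p1, p2, k3] as OpenCV has them; the pictures are not rectified), "position" and "rotation" of the camera in the world; the wrist camera has in their place "mount" (4x4, takes a point from camera to tool coordinates, whose origin is the TCP and whose axes are the tool frame's). Camera axes: x right, y up, looking along -z (the intrinsics and any distortion apply to the point x, -y, -z); pixel columns grow to the right and rows downward; lengths in mm; the calibration is good to about 2 mm. A picture is of the moment at which its call begins: read the wrist's pose just before it. get_calibration takes no time and is no camera call.
- bot.close_job(): hands the job in, once; it reports no verdict.
The state is a dict: "time": time; "joint_positions": joint angles; "dq": joint speeds; "tau": joint torques, N m; "tool_pos": TCP position; "tcp_rot": TCP orientation; "contact_force": force on the tool from outside, world axes, zero at the start; "moment": the same for the moment, N m; "grip_width": finger opening in mm.
Only numpy, scipy, OpenCV 4.12 (cv2) and the standard library are available. Lean on these libraries where they do the work, as an engineer would, in place of code of your own. Each camera call takes 0.05 s, during which the arm holds its last target.

TASK

Set up the silver medallion for engraving: open the toggle clamp on the tilted plate of the engraver's vise, lay the black disc that carries the silver medallion gently flat on the plate, face up and against both locating pins, and then swing the lever fully shut so that the clamp's foot holds the disc. Leave everything else on the bench where it is.

Things in the scene. Friction and masses are not known exactly. Their poses are not given: they have to be found in the camera images.
- silver_center (a point): Silver medallion on its black holding disc, loose in a row of three such discs (silver, brass, copper, any order, about 63 mm apart, so 9 mm between neighbours). Disc 54 mm across, 14 mm thick; the medallion on it is 31 mm across, 5 mm high: 19 mm in all; 60 to 120 g. Point on the axis, 9 mm above the underside; z points out of the medallion's face.
- nest (a point): Where silver_center must come to lie: 9 mm off the tilted plate's face. Axes of the plate: z square off its face (30 deg from vertical, leaning to the robot's side), x uphill along the face towards the clamp, y level across it. Two steel locating pins, 8 mm across and 11 mm high, stand at x = -24 mm, y = +20 and -20 mm from here; a disc lying against both is in place.
- plate: The vise's steel plate, fixed: 144 mm (x) by 100 mm (y), 10 mm thick. Origin mid plate on its upper face, 33 mm uphill of the nest and about 83 mm above the bench; same axes as the nest. Under it a steel bowl in a leather ring 144 mm across. The clamp's grey bracket, 50 by 34 mm and 28 mm high, stands at x = 24 to 74 mm.
- clamp_lever (a joint): Angle of the clamp's hand lever, rad: 0 = shut (lever square off the plate), 1.25 = fully open (swung uphill, away from the nest). Starts shut, with nothing under the foot. Stays where left; about 2 N at the grip moves it. A toggle linkage drives the short arm with the foot: at 1.25 the arm stands 85 deg up, clear of the disc; below about 0.9 it is in the disc's way.
- lever_hinge (a point): Axis of the hand lever, fixed on the plate, with the plate's axes; the lever turns about y. It lies at x = +93 mm, z = +15 mm from point nest.
- lever_grip (a point): Centre of the lever's flat-sided wooden grip: 20 mm thick (y), 26 mm wide (x), 46 mm long (z), on an 8 mm steel rod, its centre 85 mm from the hinge. z points from hinge to grip, y along the hinge axis; they turn with the lever. At angle q this point is at hinge + 85 mm * (sin q * x + cos q * z) in the hinge's axes.
- clamp_foot: Sprung black rubber foot, 8 mm across, under the end of the clamp's arm (45 mm long); origin mid pressing face. With the lever shut it presses the disc's black rim, 22 mm uphill of the disc's centre, with about 2 N; with nothing under it, it stops 10.5 mm off the plate.
- brass_center (a point): The brass medallion on its holding disc, same shape and sizes as the silver one; a bystander. Point 9 mm above its underside.
- copper_center (a point): The copper (reddish) medallion on its holding disc, same shape and sizes; a bystander. Point 9 mm above its underside.
- graver_a_handle (a point): Middle of the brown wooden handle of a graver lying on the mat on the near side of the row of discs: handle 40 mm long, 25 mm thick, point 12 mm up; a steel shaft leads 83 mm along x to its tip, sloping down; a bystander.
- graver_b_handle (a point): The same for the other graver, with a pale wooden handle, lying on the far side of the row; a bystander.
- jar_center (a point): Middle of a small amber jar with a white cap beside the vise, 34 mm in diameter, 42 mm high; a bystander.
- loupe_center (a point): Middle of a black eye loupe standing on its end on the other side of the vise, 37 mm in diameter, 34 mm high; a bystander.
- stand_top (a point): Top centre of the fixed stand of wooden graver handles between mat and vise, 155 mm high, 90 mm across at the top; an obstacle.
- mat: The dark green bench mat under the discs and gravers, fixed, 170 mm (x) by 210 mm (y), 3 mm thick; the row of discs runs along its y. Origin in the middle of its underside.
Mind the look-alikes: they are no part of the job. What is shaped like the part that bears silver_center but red is not meant.

How it is judged (in metres and radians):
On the way, in this order (a step that is already met when the one before it is completed fails the run):
1. the clamp lever is opened (value of joint clamp_lever above 0.9 rad), for 0.1 s.
2. the silver disc lies flat on the plate against both pins, with the clamp still open (distance between silver_center and nest below 0.004 m and angle between the z axis of silver_center and the z axis of nest, either way round below 0.1 rad and value of joint clamp_lever above 0.5 rad), for 0.1 s.
At the end, for the whole second after the job is handed in: The lever is shut (within 0.08 rad of 0), the clamp's foot presses on the silver disc with more than 1 N, and the disc lies still, face up and flat on the plate (within 0.08 rad), its centre within 4 mm of its place against both pins (value of joint clamp_lever below 0.08 rad and contact force between clamp_foot and silver above 1 N and distance between silver_center and nest below 0.004 m and angle between the z axis of silver_center and the z axis of nest, either way round below 0.08 rad and angle between silver_center's own z axis and vertical below 0.7 rad and linear speed of silver below 0.01 m/s); the robot touches nothing.
It fails at once if another disc, a graver, the jar or the loupe is moved by more than 15 mm (distance of any of brass_center, copper_center, graver_a_handle, graver_b_handle, jar_center, loupe_center from where it was at the start of the episode above 0.015 m).
It fails at once if the silver disc is dropped or slammed onto the plate (faster than 0.4 m/s within 40 mm of its place) (distance between silver_center and nest below 0.04 m and linear speed of silver above 0.4 m/s).
It also fails if it takes over 69 s, if anything falls off the work surface, if the arm or the gripper's body presses on something with over 40 N, if the wrist force passes 120 N, or if a joint passes its speed limit or range.

## Working session

There is one attempt and no reset: what is moved stays moved. The work goes in short steps, Python scripts to look and compute and a tool call to move; the robot and the scene stay as the last step left them, time stands still between calls to the robot, and variables do not carry over. Pictures are saved under pics/ and viewed, and the job is handed in when it is done.

Besides the shell and the picture viewer there is one more tool, called after "Call:" by a JSON object that holds its "api" and its "payload", one argument or row to a line. arm_command: Moves the arm, as the interface text tells. Its arguments: {"type":"object","properties":{"plan":{"type":"array"}},"required":["plan"]}

```bash
ls; mkdir -p pics; python3 - <<'E'
from plant import readout, imaging, bot
import cv2
print(readout.get_obs())
for n in ("scene","top","wrist"):
    c=imaging.get_calibration(n); print(n,c)
    cv2.imwrite(f"pics/{n}0.png",imaging.capture(n))
E
```

```text
pics
{'time': 0.0, 'joint_positions': array([-1.46603888e+00,  3.42729774e-01,  1.52501741e+00, -4.33423762e-06,
        1.27539035e+00, -1.45984580e-01]), 'dq': array([ 1.43650347e-03,  7.51829456e-04, -1.97895404e-03, -9.12085022e-05,
       -1.31390977e-03,  1.27350168e-04]), 'tau': array([ 8.57276555e-04, -4.31233120e+01, -2.44215077e+01,  7.19149341e-02,
        5.59598836e-02, -1.29457976e-04]), 'tool_pos': array([ 130.25341565, -508.20167022,  248.04113908]), 'tcp_rot': array([2.99829082, 1.56925144, 1.67823778]), 'contact_force': array([ 0.16574951, -0.11646694, -0.58269818]), 'moment': array([-0.0384158 , -0.05097499,  0.04958618]), 'grip_width': 91.61145370241898}
scene {'fx': 397.14701363284166, 'fy': 397.14701363284166, 'cx': 255.9860757679021, 'cy': 187.04751968375248, 'dist': array([-0.08497134,  0.        ,  0.        ,  0.        ,  0.        ]), 'position': array([1078.93127846, -735.32291302,  810.14229593]), 'rotation': array([ 0.93586936, -0.02329534,  0.5975802 ])}
top {'fx': 446.41892894398404, 'fy': 446.41892894398404, 'cx': 247.85062886785096, 'cy': 190.27175753730137, 'dist': array([0.05212795, 0.        , 0.        , 0.        , 0.        ]), 'position': array([ 373.01102064,   62.90098259, 1401.73966034]), 'rotation': array([ 0.16110927, -0.0085662 , -1.59103363])}
wrist {'fx': 293.508020305553, 'fy': 293.508020305553, 'cx': 253.4217945532562, 'cy': 191.64733007243657, 'dist': array([-0.07774331,  0.        ,  0.        ,  0.        ,  0.        ]), 'mount': array([[-4.12243636e-04,  2.87465519e-01, -9.57790898e-01,
        -1.35825361e+02],
       [ 1.64892336e-04,  9.57790986e-01,  2.87465475e-01,
         7.72582986e+01],
       [ 9.99999901e-01, -3.94265665e-05, -4.42244100e-04,
        -2.88313986e-01],
       [ 0.00000000e+00,  0.00000000e+00,  0.00000000e+00,
         1.00000000e+00]])}
```

View pics/scene0.png

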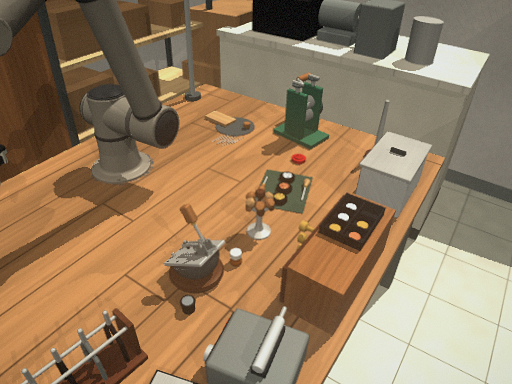

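View pics/top0.png

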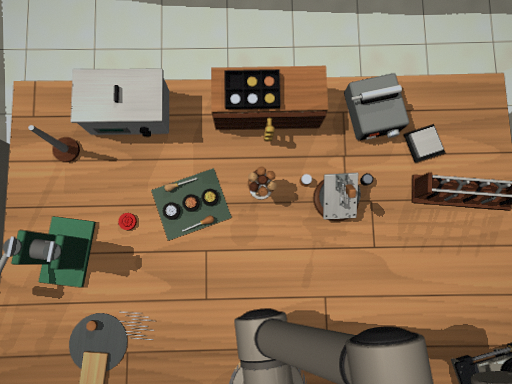

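View pics/wrist0.png

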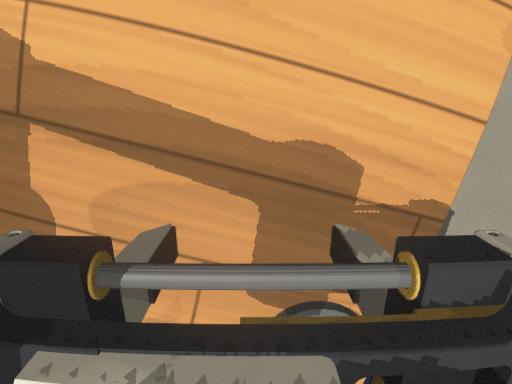

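```bash
cat > h.py <<'E'
import numpy as np, cv2
from scipy.spatial.transform import Rotation as R
from plant import readout, imaging
def rpy(a): return R.from_euler('xyz',a).as_matrix()
def campose(n,obs=None):
    c=imaging.get_calibration(n)
    if 'mount' in c:
        T=np.eye(4);T[:3,:3]=rpy(obs['tcp_rot']);T[:3,3]=obs['tool_pos']
        M=T@c['mount'];return c,M[:3,:3],M[:3,3]
    return c,rpy(c['rotation']),np.array(c['position'])
def K(c): return np.array([[c['fx'],0,c['cx']],[0,c['fy'],c['cy']],[0,0,1.]])
def proj(n,P,obs=None):
    c,Rw,p=campose(n,obs); q=(np.atleast_2d(P)-p)@Rw*[1,-1,-1]
    return cv2.projectPoints(q.reshape(-1,1,3),np.zeros(3),np.zeros(3),K(c),np.array(c['dist']))[0][:,0]
def ray(n,uv,obs=None):
    c,Rw,p=campose(n,obs)
    u=cv2.undistortPoints(np.array(uv,float).reshape(-1,1,2),K(c),np.array(c['dist']))[:,0]
    d=np.c_[u[:,0],-u[:,1],-np.ones(len(u))]@Rw.T
    return p,d/np.linalg.norm(d,axis=1,keepdims=True)
def onz(n,uv,z,obs=None):
    p,d=ray(n,uv,obs); return p+d*((z-p[2])/d[:,2])[:,None]
def tri(rays):
    A=np.zeros((3,3));b=np.zeros(3)
    for p,d in rays:
        M=np.eye(3)-np.outer(d,d);A+=M;b+=M@p
    x=np.linalg.solve(A,b); return x,[np.linalg.norm((np.eye(3)-np.outer(d,d))@(x-p)) for p,d in rays]
E
python3 - <<'E'
from h import *
print("base in top",proj("top",[0,0,0]),"mat?",onz("top",[(171,211),(190,203),(209,198),(306,180),(367,180),(128,221),(262,178)],20).round())
t=cv2.imread("pics/top0.png"); s=cv2.imread("pics/scene0.png")
a=cv2.resize(t[150:260,110:250],None,fx=5,fy=5,interpolation=cv2.INTER_CUBIC);cv2.imwrite("pics/ct_mat.png",a)
a=cv2.resize(t[150:240,280:390],None,fx=6,fy=6,interpolation=cv2.INTER_CUBIC);cv2.imwrite("pics/ct_vise.png",a)
a=cv2.resize(s[195:315,150:260],None,fx=5,fy=5,interpolation=cv2.INTER_CUBIC);cv2.imwrite("pics/cs_vise.png",a)
a=cv2.resize(s[145:220,235:325],None,fx=7,fy=7,interpolation=cv2.INTER_CUBIC);cv2.imwrite("pics/cs_mat.png",a)
E
```

```text
base in top [[267.74978584 391.82854762]] mat? [[ 537.  286.   20.]
 [ 561.  228.   20.]
 [ 575.  168.   20.]
 [ 627. -137.   20.]
 [ 623. -329.   20.]
 [ 508.  418.   20.]
 [ 636.    1.   20.]]
```

View pics/ct_mat.png

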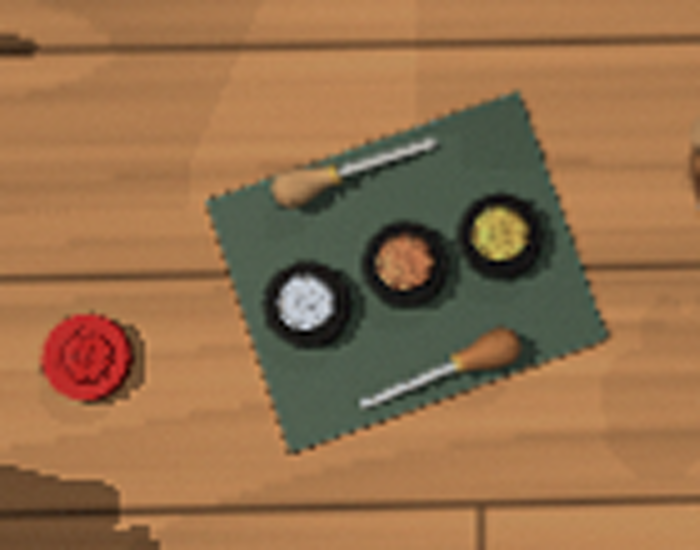

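View pics/ct_vise.png

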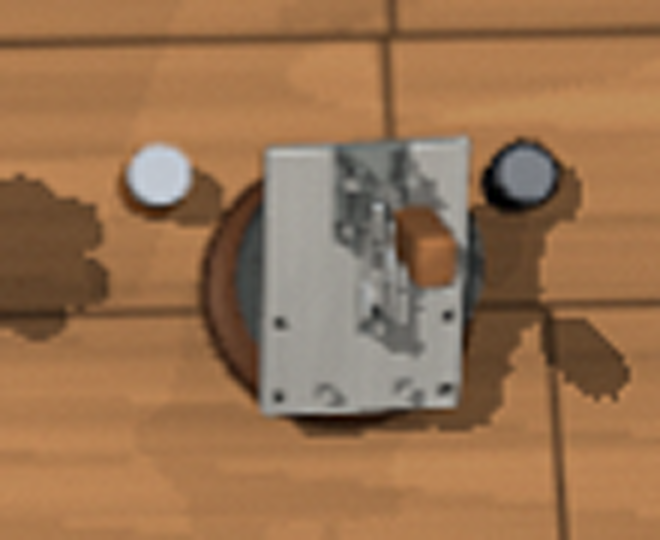

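View pics/cs_vise.png

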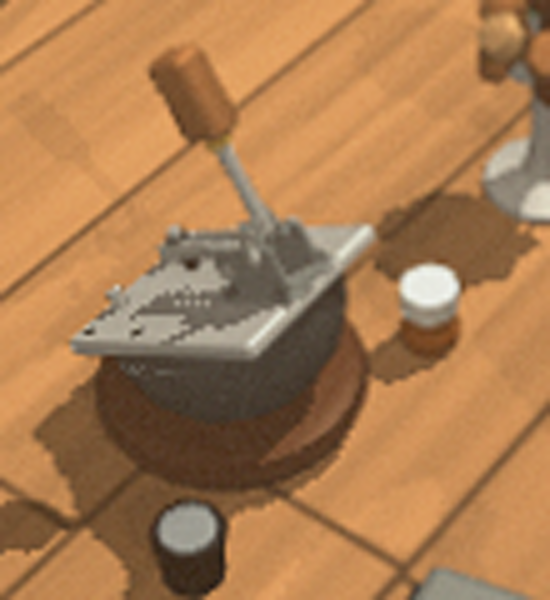

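View pics/cs_mat.png

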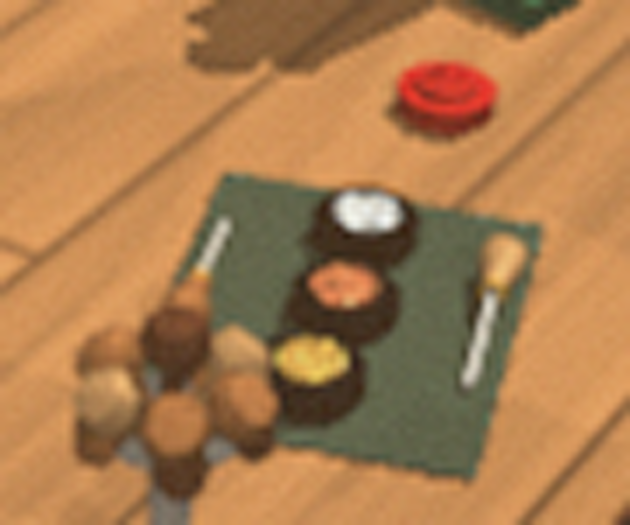

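```bash
python3 - <<'E'
from h import *
t=cv2.imread("pics/top0.png")
uv=lambda x,y:((x+.5)/6-.5+280,(y+.5)/6-.5+150)
U=onz("top",[uv(264,148),uv(469,138)],119);L=onz("top",[uv(457,409),uv(261,413)],47)
print(U.round(1),L.round(1)); C=(U.sum(0)+L.sum(0))/4
print("C",C,"edge",np.linalg.norm(U[0]-U[1]),np.linalg.norm(L[0]-L[1]),np.linalg.norm(U[0]-L[1]),np.linalg.norm(U[1]-L[0]))
ax=(U.sum(0)-L.sum(0))/2; print("yaw x",np.arctan2(ax[1],ax[0])); ay=U[0]-U[1]+L[1]-L[0]; print("yaw from y",np.arctan2(-ay[0],ay[1]))
hsv=cv2.cvtColor(t,cv2.COLOR_BGR2HSV)
# black discs within mat
roi=np.zeros(t.shape[:2],bool);roi[175:240,155:230]=1
m=((hsv[...,2]<45)&roi).astype(np.uint8)
m2=((hsv[...,1]<60)&(hsv[...,2]>110)&roi).astype(np.uint8)
n,l,st,c=cv2.connectedComponentsWithStats(m2)
for i in range(1,n): print(st[i],c[i],onz("top",[c[i]],22).round(1))
for nme,mm in (("brass",(hsv[...,0]>20)&(hsv[...,0]<35)&(hsv[...,1]>100)&(hsv[...,2]>130)),("cop",(hsv[...,0]<16)&(hsv[...,1]>80)&(hsv[...,2]>150))):
    n,l,st,c=cv2.connectedComponentsWithStats((mm&roi).astype(np.uint8))
    for i in range(1,n):
        if st[i][4]>10: print(nme,st[i],c[i],onz("top",[c[i]],22).round(1))
E
```

```text
[[ 624.6 -175.   119. ]
 [ 627.6 -275.   119. ]] [[ 502.1 -279.5   47. ]
 [ 501.9 -180.3   47. ]]
C [ 564.02578656 -227.43631513   83.        ] edge 100.04734671334586 99.21113869792003 142.37247413995996 144.76478178044954
yaw x 0.03952957977265965
yaw from y 0.016467731029552034
[193 175   1   1   1] [193. 175.] [[648.8 217.9  22. ]]
[178 177  19   8  44] [187.04545455 180.63636364] [[631.2 236.6  22. ]]
[176 181   1   1   1] [176. 181.] [[630.6 271.   22. ]]
[179 180   1   1   1] [179. 180.] [[633.7 261.7  22. ]]
[159 187   1   1   1] [159. 187.] [[612.5 323.8  22. ]]
[162 186   1   1   1] [162. 186.] [[615.5 314.5  22. ]]
[155 202   1   1   1] [155. 202.] [[565.5 335.6  22. ]]
[166 205  11  11  86] [170.47674419 210.12790698] [[539.2 287.6  22. ]]
[158 211   1   1   1] [158. 211.] [[537.2 326.   22. ]]
[159 214   1   1   1] [159. 214.] [[527.8 322.8  22. ]]
[160 217   1   1   1] [160. 217.] [[518.4 319.6  22. ]]
[161 220   1   1   1] [161. 220.] [[509.1 316.4  22. ]]
[182 223  19   9  41] [190.48780488 226.6097561 ] [[486.8 225.7  22. ]]
[165 232   1   1   1] [165. 232.] [[471.9 303.7  22. ]]
[167 238   1   1   1] [167. 238.] [[453.4 297.4  22. ]]
brass [205 192  10  10  76] [209.38157895 196.32894737] [[580.1 167.   22. ]]
cop [155 175  37  15 292] [167.40068493 179.84246575] [[634.8 297.9  22. ]]
cop [217 175  13  28 229] [224.83406114 185.54585153] [[613.3 118.4  22. ]]
cop [186 198  10   9  63] [190.42857143 202.01587302] [[563.3 226.   22. ]]
cop [155 206  12  34 221] [158.58371041 227.45248869] [[486.3 323.5  22. ]]
cop [202 217  10   6  29] [206.79310345 219.34482759] [[508.2 175.4  22. ]]
cop [173 219  57  21 612] [210.01797386 232.51470588] [[467.4 165.7  22. ]]
```

```bash
cat >> h.py <<'E'
def plan(target,Rt,obs=None):
    o=obs or readout.get_obs(); R0=rpy(o['tcp_rot'])
    w=R.from_matrix(R0.T@Rt).as_rotvec()
    print("pos",o['tool_pos'].round(1),"shift in tool cm",(R0.T@(np.array(target)-o['tool_pos'])/10).round(2),"turn",w.round(3),"| after turn, shift in new tool axes",(Rt.T@(np.array(target)-o['tool_pos'])/10).round(2))
def Rdown(yaw): # tool x down, tool z (jaw) along horizontal dir yaw
    z=np.array([np.cos(yaw),np.sin(yaw),0]);x=np.array([0,0,-1.]);return np.c_[x,np.cross(z,x),z]
E
python3 - <<'E'
from h import *
o=readout.get_obs();print(rpy(o['tcp_rot']).round(3))
for y in (np.pi/2,-np.pi/2): print(Rdown(y)); plan([480,-227,300],Rdown(y))
print("graver tip",onz("top",[(182.3,231.2),(201,223.5)],6).round())
print("graverB",onz("top",[(164.8,188),(170,187),(177,184)],15).round())
E
```

```text
[[-0.     0.969  0.248]
 [ 0.001  0.248 -0.969]
 [-1.     0.    -0.001]]
[[ 0.000000e+00 -1.000000e+00  6.123234e-17]
 [ 0.000000e+00  6.123234e-17  1.000000e+00]
 [-1.000000e+00  0.000000e+00  0.000000e+00]]
pos [ 130.3 -508.3  248.2] shift in tool cm [ -5.15  40.86 -18.58] turn [-2.891e+00 -0.000e+00 -2.000e-03] | after turn, shift in new tool axes [ -5.18 -34.97  28.13]
[[ 0.000000e+00  1.000000e+00  6.123234e-17]
 [ 0.000000e+00  6.123234e-17 -1.000000e+00]
 [-1.000000e+00  0.000000e+00  0.000000e+00]]
pos [ 130.3 -508.3  248.2] shift in tool cm [ -5.15  40.86 -18.58] turn [ 0.251 -0.001  0.   ] | after turn, shift in new tool axes [ -5.18  34.97 -28.13]
graver tip [[474. 253.   6.]
 [497. 195.   6.]]
graverB [[610. 307.  15.]
 [613. 291.  15.]
 [622. 269.  15.]]
```

Call:
{"api": "arm_command", "payload": {
  "plan": [
    {"wx":0.125,"tx":-1,"jaw":-1},
    {"wx":0.126,"tx":-1,"jaw":-1},
    {"tx":-1,"ty":3.6,"tz":-2.8,"jaw":-1},
    {"tx":-1,"ty":3.6,"tz":-2.8,"jaw":-1},
    {"tx":-1,"ty":3.6,"tz":-2.8,"jaw":-1},
    {"tx":-1,"ty":3.6,"tz":-2.8,"jaw":-1},
    {"tx":-1,"ty":3.6,"tz":-2.8,"jaw":-1},
    {"tx":-1,"ty":3.6,"tz":-2.8,"jaw":-1},
    {"ty":3.6,"tz":-2.8,"jaw":-1},
    {"ty":3.6,"tz":-2.8,"jaw":-1},
    {"ty":3.6,"tz":-2.8,"jaw":-1},
    {"ty":3.6,"tz":-2.8,"jaw":-1},
    {"jaw":-1},
    {"jaw":-1},
    {"jaw":-1}
  ]
}}

```text
invalid input at $.plan[0]: expected keys tx, ty, tz, wx, wy, wz, jaw
```

```bash
python3 - <<'E'
from h import *
o=readout.get_obs();im=imaging.capture("wrist");cv2.imwrite("pics/w1.png",im);np.save("w1.npy",{k:o[k] for k in('tool_pos','tcp_rot')},allow_pickle=True)
print(o['time'],o['tool_pos'],o['tcp_rot'],o['grip_width'],o['contact_force'])
print(proj("top",[[561,-227,207]]))
E
```

```text
0.15 [ 130.26077644 -508.3064494   248.20731129] [3.03176423 1.56963924 1.71176452] 91.74805858644847 [ 0.07847251 -0.15948428  0.31596948]
[[349.64628027 190.54159932]]
```

View pics/w1.png

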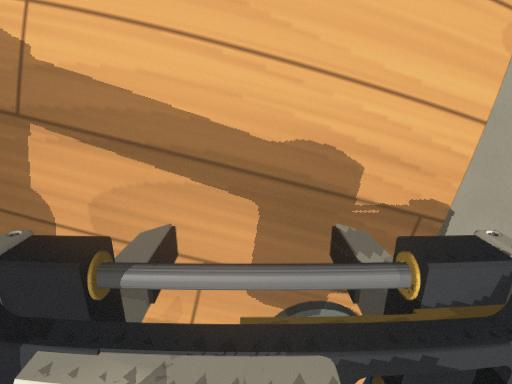

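Call:
{"api": "arm_command", "payload": {
  "plan": [
    {"tx":-1,"ty":0,"tz":0,"wx":0.125,"wy":0,"wz":0,"jaw":-1},
    {"tx":-1,"ty":0,"tz":0,"wx":0.126,"wy":0,"wz":0,"jaw":-1},
    {"tx":-1,"ty":3.6,"tz":-2.8,"wx":0,"wy":0,"wz":0,"jaw":-1},
    {"tx":-1,"ty":3.6,"tz":-2.8,"wx":0,"wy":0,"wz":0,"jaw":-1},
    {"tx":-1,"ty":3.6,"tz":-2.8,"wx":0,"wy":0,"wz":0,"jaw":-1},
    {"tx":-1,"ty":3.6,"tz":-2.8,"wx":0,"wy":0,"wz":0,"jaw":-1},
    {"tx":-1,"ty":3.6,"tz":-2.8,"wx":0,"wy":0,"wz":0,"jaw":-1},
    {"tx":-1,"ty":3.6,"tz":-2.8,"wx":0,"wy":0,"wz":0,"jaw":-1},
    {"tx":0,"ty":3.6,"tz":-2.8,"wx":0,"wy":0,"wz":0,"jaw":-1},
    {"tx":0,"ty":3.6,"tz":-2.8,"wx":0,"wy":0,"wz":0,"jaw":-1},
    {"tx":0,"ty":3.6,"tz":-2.8,"wx":0,"wy":0,"wz":0,"jaw":-1},
    {"tx":0,"ty":3.6,"tz":-2.8,"wx":0,"wy":0,"wz":0,"jaw":-1},
    {"tx":0,"ty":0,"tz":0,"wx":0,"wy":0,"wz":0,"jaw":-1},
    {"tx":0,"ty":0,"tz":0,"wx":0,"wy":0,"wz":0,"jaw":-1}
  ]
}}

```text
time: 1.6
tool_pos: [490.7, -227.8, 328.2]
tcp_rot: [-1.744, 1.57, 2.971]
contact_force: [0.2, -0.1, -0.3]
grip_width: 0.6
```

```bash
python3 - <<'E'
from h import *
o=readout.get_obs();im=imaging.capture("wrist");cv2.imwrite("pics/w1.png",im);np.save("w1.npy",{k:o[k] for k in('tool_pos','tcp_rot')},allow_pickle=True)
print(o['time'],o['tool_pos'],o['tcp_rot'],o['joint_positions'].round(2),o['grip_width'],o['contact_force'])
plan([480,-227,330],Rdown(-np.pi/2))
E
```

```text
1.6 [ 490.73908856 -227.84229153  328.16976221] [-1.74390328  1.56961952  2.97069638] [-0.58  0.33  1.33 -0.    1.49  0.99] 0.5574283982842502 [ 0.23377877 -0.12497915 -0.29262579]
pos [ 490.1 -228.7  328.4] shift in tool cm [-0.16 -1.01 -0.17] turn [0.    0.    0.001] | after turn, shift in new tool axes [-0.16 -1.01 -0.17]
```

View pics/w1.png

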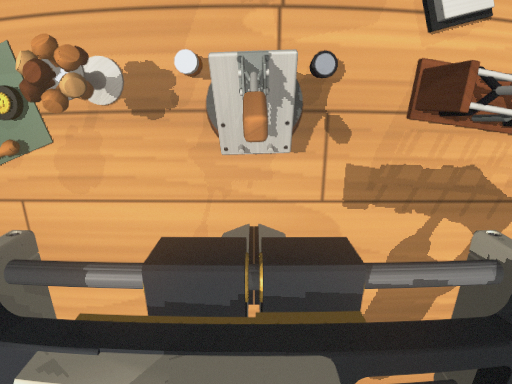

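```bash
python3 - <<'E'
from h import *
im=cv2.imread("pics/w1.png");cv2.imwrite("pics/w1c.png",cv2.resize(im[40:165,190:320],None,fx=4.7,fy=4.7,interpolation=cv2.INTER_CUBIC))
o=np.load("w1.npy",allow_pickle=True).item()
U=onz("wrist",[(210.5,52.5),(297,50.5)],119,o);L=onz("wrist",[(291.5,152),(222,154)],47,o)
print(U.round(1),L.round(1),(U.sum(0)+L.sum(0))/4)
E
```

```text
[[ 622.9 -180.6  119. ]
 [ 625.2 -275.1  119. ]] [[ 501.8 -282.2   47. ]
 [ 498.7 -182.8   47. ]] [ 562.14446542 -230.16562396   83.        ]
```

View pics/w1c.png

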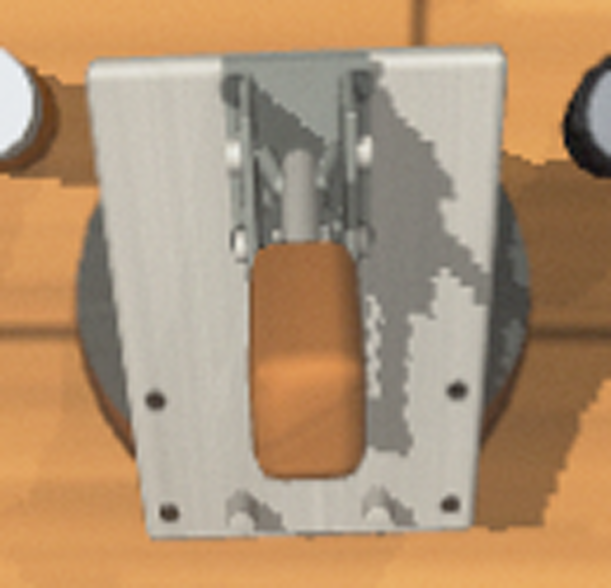

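```bash
python3 - <<'E'
from h import *
o=np.load("w1.npy",allow_pickle=True).item()
f=lambda x,y:((x+.5)/4.7-.5+190,(y+.5)/4.7-.5+40)
U=onz("wrist",[f(88,62),f(504,47)],119,o);L=onz("wrist",[f(472,527),f(150,537)],47,o)
print(U.round(1),L.round(1),(U.sum(0)+L.sum(0))/4)
ax=(U.sum(0)-L.sum(0))/2; print("yaw x",np.arctan2(ax[1],ax[0]),np.linalg.norm(ax)); ay=U[0]-U[1]+L[1]-L[0]; print("yaw from y",np.arctan2(-ay[0],ay[1]))
C=np.array([563,-229,83]);yw=.027
x=np.array([np.cos(yw)*.866,np.sin(yw)*.866,.5]);y=np.array([-np.sin(yw),np.cos(yw),0]);z=np.cross(x,y)
nest=C-33*x+9*z;h=C+60*x+24*z
for q in(0,.6,1.25):print(q,h+85*(np.sin(q)*x+np.cos(q)*z))
print(nest,h,z)
for k in(-20,20):
  p=C-57*x+k*y
  print("pin base/top wrist",proj("wrist",[p,p+11*z],o)*1-[190,40],"crop",(proj("wrist",[p,p+11*z],o)-[190,40])*4.7)
E
```

```text
[[ 622.6 -178.2  119. ]
 [ 626.1 -274.8  119. ]] [[ 502.2 -280.1   47. ]
 [ 498.9 -182.1   47. ]] [ 562.44536494 -228.81751672   83.        ]
yaw x 0.03713649954506685 143.33607790840895
yaw from y 0.03503207590376819
0 [ 560.46092577 -229.06857167  207.394     ]
0.6 [ 609.42964009 -227.746095    218.53425973]
1.25 [ 659.37841682 -226.39715022  197.32672542]
[ 529.9340562  -229.89299749   74.294     ] [ 602.94543546 -227.92121108  133.784     ] [-0.49981776 -0.01349836  0.866     ]
pin base/top wrist [[ 79.63651746 103.90989834]
 [ 80.04890789 108.85915732]] crop [[374.29163208 488.37652218]
 [376.2298671  511.63803938]]
pin base/top wrist [[ 50.91245487 104.61349151]
 [ 50.77228344 109.57362526]] crop [[239.2885379  491.68341008]
 [238.62973219 514.99603872]]
```

Call:
{"api": "arm_command", "payload": {
  "plan": [
    {"tx":3.5,"ty":0.5,"tz":0,"wx":0,"wy":0,"wz":0,"jaw":-1},
    {"tx":3.5,"ty":0.5,"tz":0,"wx":0,"wy":0,"wz":0,"jaw":-1},
    {"tx":3.6,"ty":0.5,"tz":0,"wx":0,"wy":0,"wz":0,"jaw":-1},
    {"tx":0,"ty":1,"tz":0,"wx":0,"wy":0,"wz":0,"jaw":-1},
    {"tx":0,"ty":1,"tz":0,"wx":0,"wy":0,"wz":0,"jaw":-1},
    {"tx":0,"ty":1,"tz":0,"wx":0,"wy":0,"wz":0,"jaw":-1},
    {"tx":0,"ty":1,"tz":0,"wx":0,"wy":0,"wz":0,"jaw":-1},
    {"tx":0,"ty":1,"tz":0,"wx":0,"wy":0,"wz":0,"jaw":-1}
  ]
}}

```text
time: 2.45
tool_pos: [556.6, -229.0, 224.3]
tcp_rot: [0.994, 1.568, -0.578]
contact_force: [-2.8, 0.0, 3.1]
grip_width: 0.2
```

```bash
python3 - <<'E'
from h import *
o=readout.get_obs();im=imaging.capture("wrist");cv2.imwrite("pics/w2.png",im)
print(o['time'],o['tool_pos'],o['contact_force'])
E
```

```text
2.45 [ 556.62593258 -229.02867918  224.2709173 ] [-2.83866543  0.04916228  3.06629934]
```

View pics/w2.png

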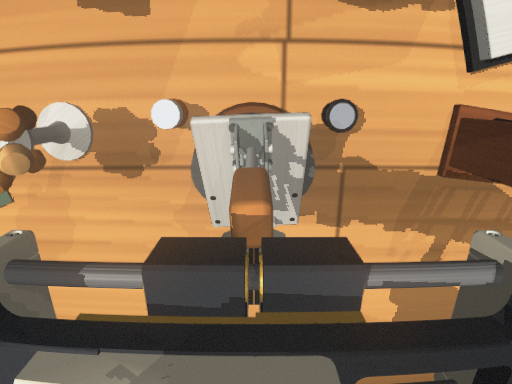

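Fingers touch the grip and the lever is starting to move; push on.

Call:
{"api": "arm_command", "payload": {
  "plan": [
    {"tx":0,"ty":1,"tz":0,"wx":0,"wy":0,"wz":0,"jaw":-1},
    {"tx":0,"ty":1,"tz":0,"wx":0,"wy":0,"wz":0,"jaw":-1},
    {"tx":0,"ty":1,"tz":0,"wx":0,"wy":0,"wz":0,"jaw":-1},
    {"tx":0,"ty":1,"tz":0,"wx":0,"wy":0,"wz":0,"jaw":-1},
    {"tx":0,"ty":1,"tz":0,"wx":0,"wy":0,"wz":0,"jaw":-1},
    {"tx":0,"ty":1,"tz":0,"wx":0,"wy":0,"wz":0,"jaw":-1}
  ]
}}

```text
time: 3.1
tool_pos: [615.9, -228.4, 222.1]
tcp_rot: [-1.95, 1.569, 2.762]
contact_force: [-1.4, -0.6, -0.8]
grip_width: 0.2
```

Call:
{"api": "arm_command", "payload": {
  "plan": [
    {"tx":0,"ty":0.7,"tz":0,"wx":0,"wy":0,"wz":0,"jaw":-1},
    {"tx":0,"ty":0.7,"tz":0,"wx":0,"wy":0,"wz":0,"jaw":-1}
  ]
}}

```text
time: 3.3
tool_pos: [629.9, -228.6, 222.4]
tcp_rot: [-1.874, 1.57, 2.839]
contact_force: [-1.9, -0.5, 1.2]
grip_width: 0.2
```

Call:
{"api": "arm_command", "payload": {
  "plan": [
    {"tx":0,"ty":0.5,"tz":0,"wx":0,"wy":0,"wz":0,"jaw":-1}
  ]
}}

```text
time: 3.4
tool_pos: [634.6, -228.6, 222.5]
tcp_rot: [-1.654, 1.57, 3.058]
contact_force: [-11.0, -0.5, 1.4]
grip_width: 0.3
```

Call:
{"api": "arm_command", "payload": {
  "plan": [
    {"tx":0,"ty":0.3,"tz":0,"wx":0,"wy":0,"wz":0,"jaw":-1}
  ]
}}

```text
time: 3.5
tool_pos: [635.1, -228.6, 222.2]
tcp_rot: [-1.687, 1.563, 3.025]
contact_force: [-18.1, 0.5, 5.3]
grip_width: 0.9
```

Call:
{"api": "arm_command", "payload": {
  "plan": [
    {"tx":0,"ty":0.3,"tz":0,"wx":0,"wy":0,"wz":0,"jaw":-1}
  ]
}}

```text
time: 3.6
tool_pos: [635.7, -228.7, 222.0]
tcp_rot: [-1.696, 1.557, 3.015]
contact_force: [-26.3, 0.7, 8.2]
grip_width: 0.6
```

Call:
{"api": "arm_command", "payload": {
  "plan": [
    {"tx":0,"ty":-2,"tz":0,"wx":0,"wy":0,"wz":0,"jaw":-1},
    {"tx":-2,"ty":-3,"tz":0,"wx":0,"wy":0,"wz":0,"jaw":-1},
    {"tx":-3.5,"ty":-3,"tz":0,"wx":0,"wy":0,"wz":0,"jaw":-1},
    {"tx":-3.5,"ty":-3,"tz":0,"wx":0,"wy":0,"wz":0,"jaw":-1},
    {"tx":0,"ty":-3,"tz":0,"wx":0,"wy":0,"wz":0,"jaw":-1},
    {"tx":0,"ty":-2.5,"tz":0,"wx":0,"wy":0,"wz":0,"jaw":-1},
    {"tx":0,"ty":0,"tz":0,"wx":0,"wy":0,"wz":0,"jaw":-1},
    {"tx":0,"ty":0,"tz":0,"wx":0,"wy":0,"wz":0,"jaw":-1}
  ]
}}

```text
time: 4.4
tool_pos: [475.8, -228.9, 313.5]
tcp_rot: [1.144, 1.569, -0.428]
contact_force: [0.4, -1.0, -0.8]
grip_width: 0.6
```

```bash
python3 - <<'E'
from h import *
o=readout.get_obs();im=imaging.capture("wrist");cv2.imwrite("pics/w3.png",im);np.save("w3.npy",{k:o[k] for k in('tool_pos','tcp_rot')},allow_pickle=True)
print(o['time'],o['tool_pos'],o['contact_force'],o['joint_positions'].round(2))
cv2.imwrite("pics/w3c.png",cv2.resize(im[20:200,160:350],None,fx=3.3,fy=3.3,interpolation=cv2.INTER_CUBIC))
E
```

```text
4.4 [ 475.8432434  -228.91188237  313.45248211] [ 0.43890276 -0.96498483 -0.80643498] [-0.59  0.3   1.4   0.    1.44  0.98]
```

View pics/w3c.png

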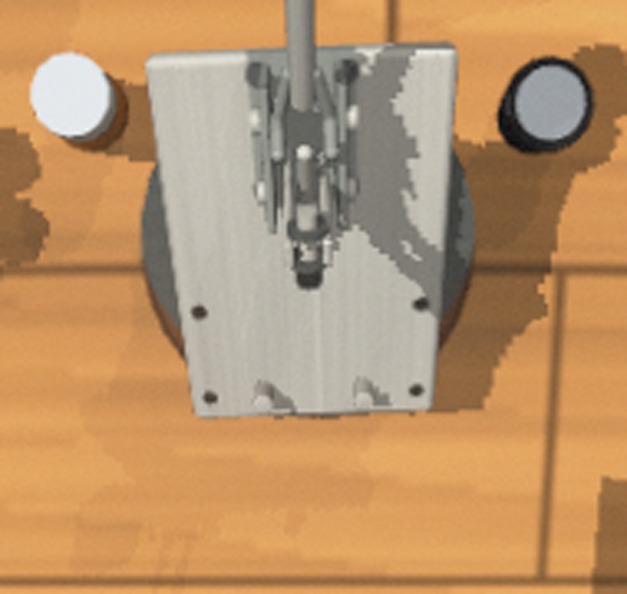

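```bash
python3 - <<'E'
from h import *
o=np.load("w3.npy",allow_pickle=True).item()
f=lambda x,y:((x+.5)/3.3-.5+160,(y+.5)/3.3-.5+20)
U=onz("wrist",[f(147,60),f(456,44)],119,o);L=onz("wrist",[f(434,410),f(199,417)],47,o)
print(U.round(1),L.round(1),(U.sum(0)+L.sum(0))/4)
ax=(U.sum(0)-L.sum(0))/2; print("yaw x",np.arctan2(ax[1],ax[0]),np.linalg.norm(ax)); ay=U[0]-U[1]+L[1]-L[0]; print("yaw from y",np.arctan2(-ay[0],ay[1]))
im=cv2.imread("pics/w3.png");a=im[125:160,210:300];cv2.imwrite("pics/w3p.png",cv2.resize(a,None,fx=8,fy=8,interpolation=cv2.INTER_CUBIC))
C=np.array([563,-228.6,83]);yw=.035
x=np.array([np.cos(yw)*.866,np.sin(yw)*.866,.5]);y=np.array([-np.sin(yw),np.cos(yw),0]);z=np.cross(x,y)
for k in(-20,20):
  p=C-57*x+k*y
  print((proj("wrist",[p,p+11*z],o)-[210,125])*8+3.5)
E
```

```text
[[ 621.  -178.1  119. ]
 [ 625.7 -275.2  119. ]] [[ 501.1 -280.9   47. ]
 [ 498.3 -183.3   47. ]] [ 561.50978696 -229.36497325   83.        ]
yaw x 0.044220031480000845 143.21134573352828
yaw from y 0.038329853728538636
[[477.74115724  80.36936251]
 [481.59643141 120.07866561]]
[[237.60815282  89.02613983]
 [236.59246518 128.88042333]]
```

View pics/w3p.png

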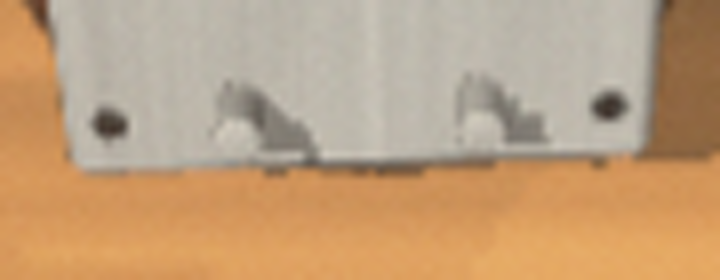

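Call:
{"api": "arm_command", "payload": {
  "plan": [
    {"tx":0,"ty":0.5,"tz":-4,"wx":0,"wy":0,"wz":0,"jaw":-1},
    {"tx":0,"ty":0.5,"tz":-4,"wx":0,"wy":0,"wz":0,"jaw":-1},
    {"tx":0,"ty":0.5,"tz":-4,"wx":0,"wy":0,"wz":0,"jaw":-1},
    {"tx":0,"ty":0.5,"tz":-4,"wx":0,"wy":0,"wz":0,"jaw":-1},
    {"tx":0,"ty":0.5,"tz":-4,"wx":0,"wy":0,"wz":0,"jaw":-1},
    {"tx":0,"ty":0.5,"tz":-4,"wx":0,"wy":0,"wz":0,"jaw":-1},
    {"tx":0,"ty":0.5,"tz":-4,"wx":0,"wy":0,"wz":0,"jaw":0.4},
    {"tx":0,"ty":0.5,"tz":-4,"wx":0,"wy":0,"wz":0,"jaw":0.4},
    {"tx":0,"ty":0.5,"tz":-4,"wx":0,"wy":0,"wz":0,"jaw":0.4},
    {"tx":0,"ty":0.5,"tz":-4,"wx":0,"wy":0,"wz":0,"jaw":0.4},
    {"tx":0.5,"ty":0.5,"tz":-4,"wx":0,"wy":0,"wz":0,"jaw":0.4},
    {"tx":1,"ty":0.5,"tz":-4,"wx":0,"wy":0,"wz":0,"jaw":0.4},
    {"tx":1,"ty":0.3,"tz":-3.7,"wx":0,"wy":0,"wz":0,"jaw":0.4},
    {"tx":1,"ty":0,"tz":0,"wx":0.14,"wy":0,"wz":0,"jaw":0.4},
    {"tx":1,"ty":0,"tz":0,"wx":0.14,"wy":0,"wz":0,"jaw":0.4},
    {"tx":1,"ty":0,"tz":0,"wx":0.14,"wy":0,"wz":0,"jaw":0.4},
    {"tx":1,"ty":0,"tz":0,"wx":0.14,"wy":0,"wz":0,"jaw":0.4},
    {"tx":1,"ty":0,"tz":0,"wx":0.14,"wy":0,"wz":0,"jaw":0.4},
    {"tx":0,"ty":0,"tz":0,"wx":0,"wy":0,"wz":0,"jaw":0.4},
    {"tx":0,"ty":0,"tz":0,"wx":0,"wy":0,"wz":0,"jaw":0.4}
  ]
}}

```text
time: 6.45
tool_pos: [538.8, 289.0, 237.3]
tcp_rot: [-0.633, 1.57, -2.899]
contact_force: [0.0, 0.2, 0.1]
grip_width: 64.3
```

```bash
python3 - <<'E'
from h import *
o=readout.get_obs();im=imaging.capture("wrist");cv2.imwrite("pics/w4.png",im);np.save("w4.npy",{k:o[k] for k in('tool_pos','tcp_rot')},allow_pickle=True)
print(o['time'],o['tool_pos'],o['grip_width'],o['joint_positions'].round(2))
print(proj("wrist",[[539,288,22],[563,226,22],[580,167,22]],o))
E
```

```text
6.45 [538.84367771 288.98292127 237.26871829] 64.29833281175783 [0.37 0.51 1.29 0.   1.34 2.63]
[[253.60490851 169.04910491]
 [281.13999447 120.43946109]
 [312.44884331  75.00814558]]
```

View pics/w4.png

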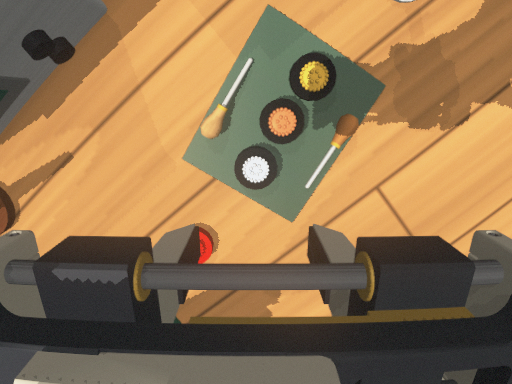

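```bash
python3 - <<'E'
from h import *
im=cv2.imread("pics/w4.png");o=np.load("w4.npy",allow_pickle=True).item()
cv2.imwrite("pics/w4c.png",cv2.resize(im[130:210,200:330],None,fx=5,fy=5,interpolation=cv2.INTER_CUBIC))
hsv=cv2.cvtColor(im,cv2.COLOR_BGR2HSV)
roi=np.zeros(im.shape[:2],bool);roi[140:198,230:285]=1
m=((hsv[...,1]<50)&(hsv[...,2]>130)&roi).astype(np.uint8)
n,l,st,c=cv2.connectedComponentsWithStats(m);i=1+st[1:,4].argmax();print(st[i],c[i]);P=onz("wrist",[c[i]],22,o);print(P)
m=((hsv[...,2]<60)&roi).astype(np.uint8)
n,l,st,c=cv2.connectedComponentsWithStats(m);i=1+st[1:,4].argmax()
cs,_=cv2.findContours((l==i).astype(np.uint8),cv2.RETR_EXTERNAL,cv2.CHAIN_APPROX_NONE)
e=cv2.fitEllipse(max(cs,key=len));print("rim",e,onz("wrist",[e[0]],15,o))
P=P[0];plan([P[0],P[1],60],Rdown(np.radians(-130.107)))
E
```

```text
[242 156  28  27 557] [255.33393178 169.07360862]
[[537.62298756 286.39897862  22.        ]]
rim ((281.63531494140625, 141.28326416015625), (3.1902387142181396, 5.309834957122803), 102.3934326171875) [[542.47293347 240.72919921  15.        ]]
pos [538.9 288.9 237.8] shift in tool cm [17.78  0.06  0.29] turn [ 0.004 -0.    -0.   ] | after turn, shift in new tool axes [17.78  0.06  0.28]
```

View pics/w4c.png

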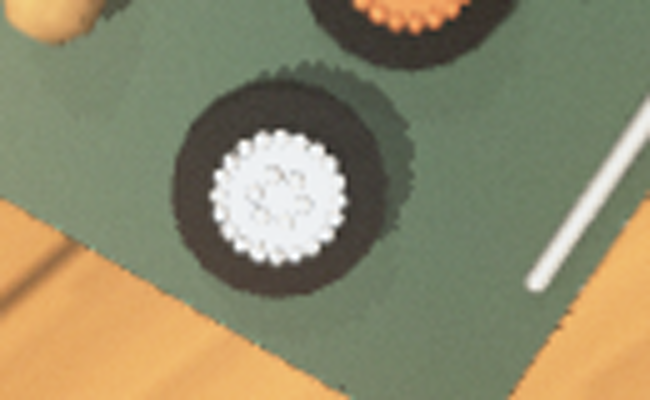

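Call:
{"api": "arm_command", "payload": {
  "plan": [
    {"tx":3.5,"ty":0,"tz":0.2,"wx":0,"wy":0,"wz":0,"jaw":0.4},
    {"tx":3.5,"ty":0,"tz":0,"wx":0,"wy":0,"wz":0,"jaw":0.4},
    {"tx":3.5,"ty":0,"tz":0,"wx":0,"wy":0,"wz":0,"jaw":0.4},
    {"tx":3.5,"ty":0,"tz":0,"wx":0,"wy":0,"wz":0,"jaw":0.4},
    {"tx":3.5,"ty":0,"tz":0,"wx":0,"wy":0,"wz":0,"jaw":0.4},
    {"tx":1.5,"ty":0,"tz":0,"wx":0,"wy":0,"wz":0,"jaw":0.4},
    {"tx":1,"ty":0,"tz":0,"wx":0,"wy":0,"wz":0,"jaw":0.4},
    {"tx":0,"ty":0,"tz":0,"wx":0,"wy":0,"wz":0,"jaw":0.4},
    {"tx":0,"ty":0,"tz":0,"wx":0,"wy":0,"wz":0,"jaw":0.4}
  ]
}}

```text
time: 7.4
tool_pos: [538.1, 287.2, 38.8]
tcp_rot: [2.603, 1.569, 0.333]
contact_force: [-0.1, -0.5, 0.7]
grip_width: 64.2
```

```bash
python3 - <<'E'
from h import *
o=readout.get_obs();im=imaging.capture("wrist");cv2.imwrite("pics/w5.png",im)
print(o['time'],o['tool_pos'],o['grip_width'],o['contact_force'])
E
```

```text
7.4 [538.05502112 287.1898284   38.81247038] 64.18561007164978 [-0.14095744 -0.47203098  0.68818826]
```

View pics/w5.png

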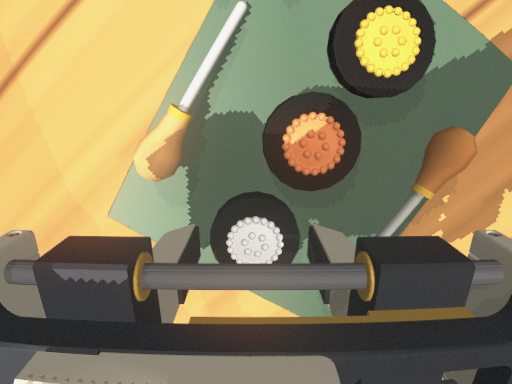

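Call:
{"api": "arm_command", "payload": {
  "plan": [
    {"tx":0.6,"ty":0,"tz":0,"wx":0,"wy":0,"wz":0,"jaw":0.4},
    {"tx":0.55,"ty":0,"tz":0,"wx":0,"wy":0,"wz":0,"jaw":0.4},
    {"tx":0,"ty":0,"tz":0,"wx":0,"wy":0,"wz":0,"jaw":0.4}
  ]
}}

```text
time: 7.75
tool_pos: [536.7, 286.6, 25.5]
tcp_rot: [-0.446, 1.57, -2.717]
contact_force: [-0.1, 0.0, 0.0]
grip_width: 64.2
```

Call:
{"api": "arm_command", "payload": {
  "plan": [
    {"tx":0,"ty":0,"tz":0,"wx":0,"wy":0,"wz":0,"jaw":-1},
    {"tx":0,"ty":0,"tz":0,"wx":0,"wy":0,"wz":0,"jaw":-1},
    {"tx":0,"ty":0,"tz":0,"wx":0,"wy":0,"wz":0,"jaw":-1},
    {"tx":0,"ty":0,"tz":0,"wx":0,"wy":0,"wz":0,"jaw":-1},
    {"tx":0,"ty":0,"tz":0,"wx":0,"wy":0,"wz":0,"jaw":-1}
  ]
}}

```text
time: 8.25
tool_pos: [537.3, 286.8, 26.3]
tcp_rot: [2.359, 1.571, 0.088]
contact_force: [-0.2, 0.3, -0.4]
grip_width: 53.3
```

```bash
python3 - <<'E'
from h import *
o=readout.get_obs();im=imaging.capture("wrist");cv2.imwrite("pics/w6.png",im);np.save("w6.npy",{k:o[k] for k in('tool_pos','tcp_rot')},allow_pickle=True)
print(o['time'],o['tool_pos'],o['grip_width'],o['contact_force'])
E
```

```text
8.25 [537.26129307 286.82753943  26.27595884] 53.33227405781058 [-0.21388236  0.32788871 -0.35947194]
```

View pics/w6.png

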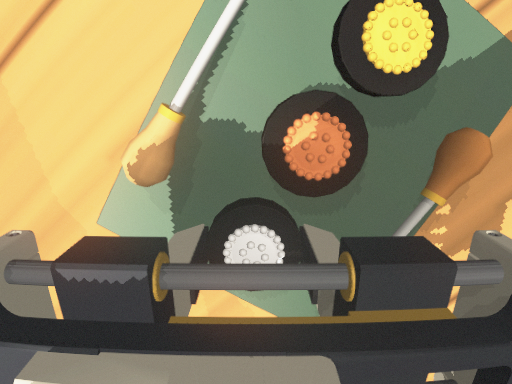

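```bash
python3 - <<'E'
from h import *
im=cv2.imread("pics/w6.png");o=np.load("w6.npy",allow_pickle=True).item()
hsv=cv2.cvtColor(im,cv2.COLOR_BGR2HSV)
m=np.zeros(im.shape[:2],np.uint8);m[205:263,210:305]=((hsv[...,1]<40)&(hsv[...,2]>100))[205:263,210:305]
ys,xs=np.where(m);print(xs.min(),xs.max(),ys.min())
# rim contour: topmost of black disc ~ (253,198); medallion top edge
u=[((xs.min()+xs.max())/2,ys.min())]
P=onz("wrist",u,22,o)[0];Rt=rpy(o['tcp_rot']);print(P,"in tool",Rt.T@(P-o['tool_pos']), "minus 15.5 in y => centre y")
P=onz("wrist",[(253.5,198.5)],15+2,o)[0];print("rim top edge in tool",Rt.T@(P-o['tool_pos']),"-27")
E
```

```text
223 304 224
[547.34042078 271.12390122  22.        ] in tool [ 4.27800371 17.82592472  5.51470619] minus 15.5 in y => centre y
rim top edge in tool [ 9.28089826 30.03231889  0.35472756] -27
```

Call:
{"api": "arm_command", "payload": {
  "plan": [
    {"tx":-0.5,"ty":0,"tz":0,"wx":0,"wy":0,"wz":0,"jaw":-1},
    {"tx":-1.5,"ty":0,"tz":0,"wx":0,"wy":0,"wz":0,"jaw":-1},
    {"tx":-3,"ty":0,"tz":0,"wx":0,"wy":0,"wz":0,"jaw":-1},
    {"tx":-3.5,"ty":0,"tz":0,"wx":0,"wy":0,"wz":0,"jaw":-1},
    {"tx":-3.5,"ty":0,"tz":0,"wx":0,"wy":0,"wz":0,"jaw":-1},
    {"tx":-3.5,"ty":0,"tz":0,"wx":0,"wy":0,"wz":0,"jaw":-1},
    {"tx":-3.5,"ty":0,"tz":0,"wx":0,"wy":0,"wz":0,"jaw":-1},
    {"tx":-2.5,"ty":0,"tz":0,"wx":-0.1,"wy":0,"wz":0,"jaw":-1},
    {"tx":-1,"ty":0,"tz":0,"wx":-0.14,"wy":0,"wz":0,"jaw":-1},
    {"tx":0,"ty":0,"tz":0,"wx":-0.14,"wy":0,"wz":0,"jaw":-1},
    {"tx":0,"ty":0,"tz":0,"wx":-0.14,"wy":0,"wz":0,"jaw":-1},
    {"tx":0,"ty":0,"tz":0,"wx":-0.14,"wy":0,"wz":0,"jaw":-1},
    {"tx":0,"ty":0,"tz":0,"wx":-0.04,"wy":0,"wz":0,"jaw":-1},
    {"tx":0,"ty":0,"tz":0,"wx":0,"wy":0,"wz":0,"jaw":-1}
  ]
}}

```text
time: 9.7
tool_pos: [537.0, 286.8, 252.4]
tcp_rot: [1.814, 1.57, 0.244]
contact_force: [-0.1, -0.9, -0.0]
grip_width: 53.2
```

```bash
cat >> h.py <<'E'
C=np.array([562.5,-228.6,83]);yw=.037
px=np.array([np.cos(yw)*.8660254,np.sin(yw)*.8660254,.5]);py=np.array([-np.sin(yw),np.cos(yw),0]);pz=np.cross(px,py)
nest=C-33*px+9*pz
Rp=np.c_[-pz,px,-py]
def rel(o=None):
    o=o or readout.get_obs();d=o['tool_pos']-nest
    return np.array([d@px,d@py,d@pz]).round(2)
E
python3 - <<'E'
from h import *
o=readout.get_obs();im=imaging.capture("wrist");cv2.imwrite("pics/w7.png",im)
print(o['time'],o['tool_pos'],o['grip_width'],o['contact_force'],o['joint_positions'].round(2))
plan(nest+100*pz,Rdown(-np.pi/2+yw));plan(nest+100*pz,Rp); print(nest+100*pz)
print(R.from_matrix(Rdown(-np.pi/2+yw).T@Rp).as_rotvec())
E
```

```text
9.7 [537.01473716 286.75326648 252.41703984] 53.20655850931346 [-0.12409015 -0.92428807 -0.00566024] [ 0.36  0.5   1.27 -0.    1.37  1.94]
pos [537.1 286.8 252.2] shift in tool cm [ 9.11 -5.7  51.85] turn [-0.038 -0.    -0.001] | after turn, shift in new tool axes [ 9.13 -7.67 51.6 ]
pos [537.1 286.8 252.2] shift in tool cm [ 9.11 -5.7  51.85] turn [-0.037  0.01   0.523] | after turn, shift in new tool axes [  4.07 -11.21  51.6 ]
[ 479.47802278 -231.6732157   160.8967686 ]
[-1.53526329e-17  4.16062181e-18  5.23598777e-01]
```

View pics/w7.png

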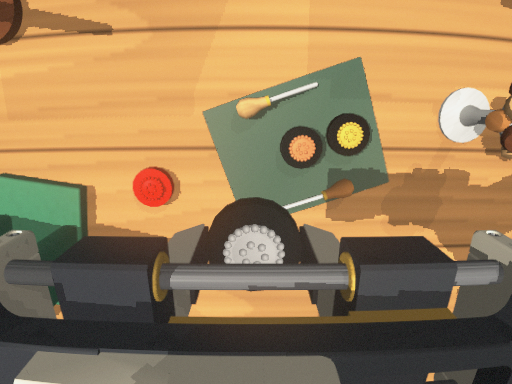

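Call:
{"api": "arm_command", "payload": {
  "plan": [
    {"tx":0,"ty":-0.6,"tz":2,"wx":-0.037,"wy":0,"wz":0,"jaw":-1},
    {"tx":0,"ty":-0.6,"tz":3.5,"wx":0,"wy":0,"wz":0,"jaw":-1},
    {"tx":0,"ty":-0.6,"tz":4,"wx":0,"wy":0,"wz":0,"jaw":-1},
    {"tx":0,"ty":-0.6,"tz":4,"wx":0,"wy":0,"wz":0,"jaw":-1},
    {"tx":0,"ty":-0.6,"tz":4,"wx":0,"wy":0,"wz":0,"jaw":-1},
    {"tx":0,"ty":-0.6,"tz":4,"wx":0,"wy":0,"wz":0,"jaw":-1},
    {"tx":0,"ty":-0.6,"tz":4,"wx":0,"wy":0,"wz":0,"jaw":-1},
    {"tx":0,"ty":-0.6,"tz":4,"wx":0,"wy":0,"wz":0,"jaw":-1},
    {"tx":0,"ty":-0.6,"tz":4,"wx":0,"wy":0,"wz":0,"jaw":-1},
    {"tx":0,"ty":-0.6,"tz":4,"wx":0,"wy":0,"wz":0,"jaw":-1},
    {"tx":0,"ty":-0.6,"tz":4,"wx":0,"wy":0,"wz":0,"jaw":-1},
    {"tx":0,"ty":-0.6,"tz":4,"wx":0,"wy":0,"wz":0,"jaw":-1},
    {"tx":0,"ty":-0.5,"tz":3.5,"wx":0,"wy":0,"wz":0,"jaw":-1},
    {"tx":0,"ty":0,"tz":2.6,"wx":0,"wy":0,"wz":0,"jaw":-1},
    {"tx":0,"ty":0,"tz":0,"wx":0,"wy":0,"wz":0.13,"jaw":-1},
    {"tx":0,"ty":0,"tz":0,"wx":0,"wy":0,"wz":0.13,"jaw":-1},
    {"tx":0,"ty":0,"tz":0,"wx":0,"wy":0,"wz":0.13,"jaw":-1},
    {"tx":0,"ty":0,"tz":0,"wx":0,"wy":0,"wz":0.134,"jaw":-1},
    {"tx":0,"ty":0,"tz":0,"wx":0,"wy":0,"wz":0,"jaw":-1},
    {"tx":0,"ty":0,"tz":0,"wx":0,"wy":0,"wz":0,"jaw":-1}
  ]
}}

```text
time: 11.75
tool_pos: [478.1, -232.0, 251.9]
tcp_rot: [1.571, 1.049, 0.035]
contact_force: [-0.4, 0.2, -0.1]
grip_width: 53.4
```

```bash
python3 - <<'E'
from h import *
o=readout.get_obs();im=imaging.capture("wrist");cv2.imwrite("pics/w8.png",im);np.save("w8.npy",{k:o[k] for k in('tool_pos','tcp_rot')},allow_pickle=True)
print(o['time'],o['tool_pos'],o['grip_width'],o['contact_force'],o['joint_positions'].round(2),rel(o))
plan(nest+60*pz+0*px,Rp)
E
```

```text
11.75 [ 478.08584056 -232.01275295  251.87615624] 53.3591272255643 [-0.36374017  0.21669185 -0.08202156] [-0.81  0.16  1.88  0.54  0.81  0.41] [ 44.27  -0.29 179.49]
pos [ 478.9 -232.1  252.2] shift in tool cm [11.94 -4.5  -0.06] turn [-0.     0.001  0.001] | after turn, shift in new tool axes [11.94 -4.51 -0.04]
```

View pics/w8.png

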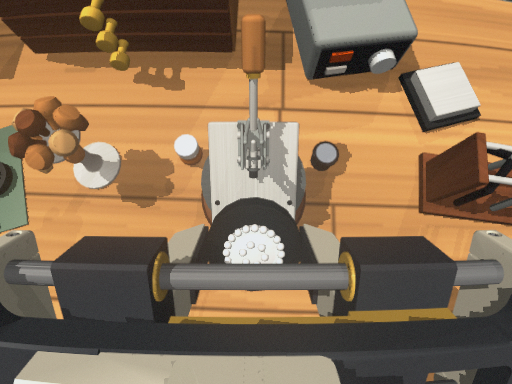

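```bash
python3 - <<'E'
from h import *
im=cv2.imread("pics/w8.png");o=np.load("w8.npy",allow_pickle=True).item()
cv2.imwrite("pics/w8c.png",cv2.resize(im[110:215,195:315],None,fx=5.5,fy=5.5,interpolation=cv2.INTER_CUBIC))
p0=nest-9*pz
for X,Y in((105,50),(105,-50)):
    P=nest-9*pz+X*px+Y*py;print((proj("wrist",[P],o)-[195,110])*5.5+2.25)
E
```

```text
[[66.49849562 56.33875682]]
[[574.78341089  55.36574413]]
```

View pics/w8c.png

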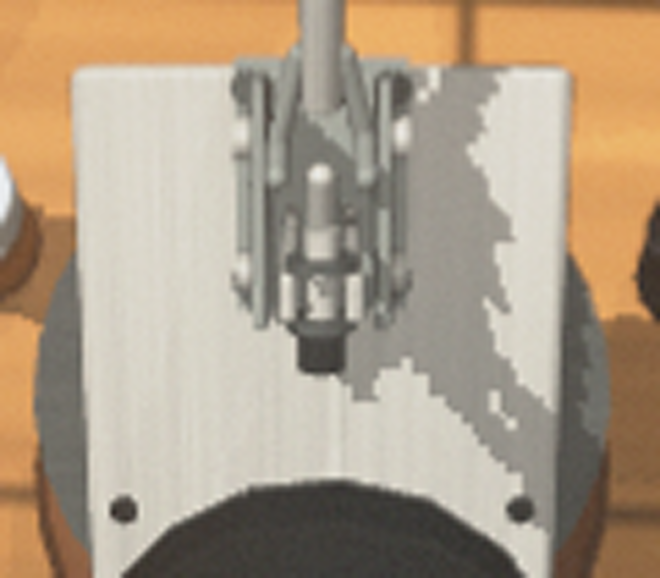

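Call:
{"api": "arm_command", "payload": {
  "plan": [
    {"tx":1,"ty":-1.5,"tz":0,"wx":0,"wy":0,"wz":0,"jaw":-1},
    {"tx":2,"ty":-1.5,"tz":0,"wx":0,"wy":0,"wz":0,"jaw":-1},
    {"tx":3,"ty":-1.4,"tz":0,"wx":0,"wy":0,"wz":0,"jaw":-1},
    {"tx":3,"ty":0,"tz":0,"wx":0,"wy":0,"wz":0,"jaw":-1},
    {"tx":2,"ty":0,"tz":0,"wx":0,"wy":0,"wz":0,"jaw":-1},
    {"tx":2,"ty":0,"tz":0,"wx":0,"wy":0,"wz":0,"jaw":-1},
    {"tx":1,"ty":0,"tz":0,"wx":0,"wy":0,"wz":0,"jaw":-1},
    {"tx":0.7,"ty":0,"tz":0,"wx":0,"wy":0,"wz":0,"jaw":-1},
    {"tx":0.5,"ty":0,"tz":0,"wx":0,"wy":0,"wz":0,"jaw":-1},
    {"tx":0,"ty":0,"tz":0,"wx":0,"wy":0,"wz":0,"jaw":-1},
    {"tx":0,"ty":0,"tz":0,"wx":0,"wy":0,"wz":0,"jaw":-1}
  ]
}}

```text
time: 12.9
tool_pos: [516.6, -230.3, 98.2]
tcp_rot: [1.57, 1.046, 0.036]
contact_force: [1.0, -0.8, -0.8]
grip_width: 53.3
```

```bash
python3 - <<'E'
from h import *
o=readout.get_obs();im=imaging.capture("wrist");cv2.imwrite("pics/w9.png",im);cv2.imwrite("pics/s9.png",cv2.resize(imaging.capture("scene")[150:330,110:290],None,fx=3.3,fy=3.3,interpolation=cv2.INTER_CUBIC))
print(o['time'],o['tool_pos'],o['grip_width'],o['contact_force'],o['joint_positions'].round(2),rel(o))
print(rel(),rel())
E
```

```text
12.9 [ 516.56148185 -230.25164255   98.17957171] 53.29540342566471 [ 0.99357724 -0.80041062 -0.80407545] [-0.74  0.46  1.99  0.9   0.46  0.01] [ 0.78  0.05 27.13]
[ 0.75 -0.06 27.29] [ 0.75 -0.06 27.29]
```

View pics/w9.png

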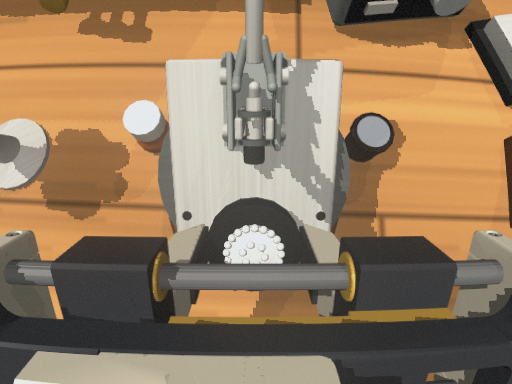

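View pics/s9.png

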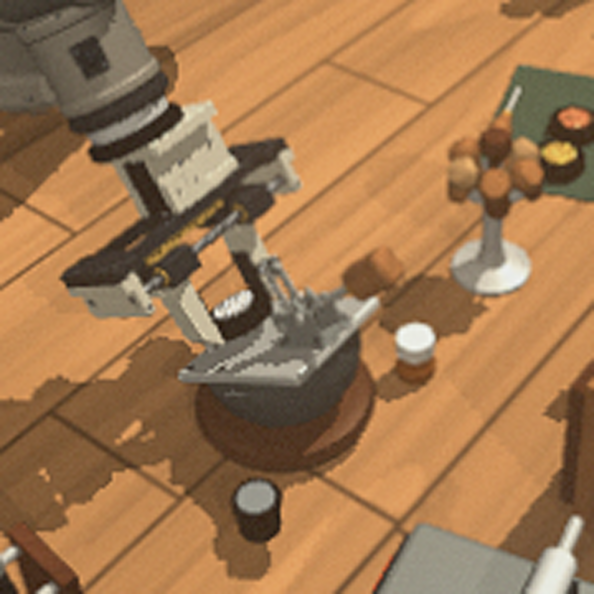

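Call:
{"api": "arm_command", "payload": {
  "plan": [
    {"tx":0.5,"ty":0,"tz":0,"wx":0,"wy":0,"wz":0,"jaw":-1},
    {"tx":0.4,"ty":0,"tz":0,"wx":0,"wy":0,"wz":0,"jaw":-1},
    {"tx":0,"ty":0,"tz":0,"wx":0,"wy":0,"wz":0,"jaw":-1}
  ]
}}

```text
time: 13.3
tool_pos: [520.9, -229.8, 89.3]
tcp_rot: [1.572, 1.047, 0.038]
contact_force: [-0.3, 0.6, -0.6]
grip_width: 53.2
```

Call:
{"api": "arm_command", "payload": {
  "plan": [
    {"tx":0.2,"ty":0,"tz":0,"wx":0,"wy":0,"wz":0,"jaw":-1},
    {"tx":0,"ty":0,"tz":0,"wx":0,"wy":0,"wz":0,"jaw":-1}
  ]
}}

```text
time: 13.5
tool_pos: [521.9, -229.8, 87.8]
tcp_rot: [1.571, 1.047, 0.037]
contact_force: [0.1, -0.3, -0.7]
grip_width: 53.6
```

```bash
python3 - <<'E'
from h import *
o=readout.get_obs();print(o['time'],o['contact_force'],rel(o))
E
```

```text
13.5 [ 0.11439197 -0.31591116 -0.74781426] [ 0.25  0.27 15.47]
```

Call:
{"api": "arm_command", "payload": {
  "plan": [
    {"tx":0.15,"ty":0,"tz":0,"wx":0,"wy":0,"wz":0,"jaw":-1},
    {"tx":0,"ty":0,"tz":0,"wx":0,"wy":0,"wz":0,"jaw":-1}
  ]
}}

```text
time: 13.7
tool_pos: [522.5, -229.8, 87.2]
tcp_rot: [1.57, 1.046, 0.036]
contact_force: [-5.4, 1.1, 5.4]
grip_width: 53.4
```

Call:
{"api": "arm_command", "payload": {
  "plan": [
    {"tx":0.1,"ty":0,"tz":0,"wx":0,"wy":0,"wz":0,"jaw":-1},
    {"tx":0,"ty":0,"tz":0,"wx":0,"wy":0,"wz":0,"jaw":-1}
  ]
}}

```text
time: 13.9
tool_pos: [522.5, -229.9, 87.1]
tcp_rot: [1.569, 1.046, 0.035]
contact_force: [-13.6, 2.4, 16.3]
grip_width: 53.0
```

Call:
{"api": "arm_command", "payload": {
  "plan": [
    {"tx":0.1,"ty":0,"tz":0,"wx":0,"wy":0,"wz":0,"jaw":-1},
    {"tx":0,"ty":0,"tz":0,"wx":0,"wy":0,"wz":0,"jaw":-1}
  ]
}}

```text
time: 14.1
tool_pos: [522.8, -229.9, 86.8]
tcp_rot: [1.568, 1.045, 0.035]
contact_force: [-20.5, 2.4, 23.2]
grip_width: 53.2
```

Call:
{"api": "arm_command", "payload": {
  "plan": [
    {"tx":-0.2,"ty":0,"tz":0,"wx":0,"wy":0,"wz":0,"jaw":-1},
    {"tx":0,"ty":0,"tz":0,"wx":0,"wy":0,"wz":0,"jaw":-1}
  ]
}}

```text
time: 14.3
tool_pos: [522.7, -230.1, 87.2]
tcp_rot: [1.57, 1.046, 0.035]
contact_force: [0.8, -0.3, -0.6]
grip_width: 53.2
```

Call:
{"api": "arm_command", "payload": {
  "plan": [
    {"tx":0,"ty":-0.2,"tz":0,"wx":0,"wy":0,"wz":0,"jaw":-1},
    {"tx":0,"ty":0,"tz":0,"wx":0,"wy":0,"wz":0,"jaw":-1}
  ]
}}

```text
time: 14.5
tool_pos: [521.3, -230.2, 86.1]
tcp_rot: [1.569, 1.046, 0.035]
contact_force: [-0.6, 0.3, 5.5]
grip_width: 53.0
```

```bash
python3 - <<'E'
from h import *
o=readout.get_obs();F=o['contact_force'];print(o['time'],F@px,F@py,F@pz,rel(o))
E
```

```text
14.5 2.217156481323762 0.368254546216342 5.094382292183217 [-1.17 -0.12 14.31]
```

Call:
{"api": "arm_command", "payload": {
  "plan": [
    {"tx":0,"ty":-0.1,"tz":0,"wx":0,"wy":0,"wz":0,"jaw":-1},
    {"tx":0,"ty":0,"tz":0,"wx":0,"wy":0,"wz":0,"jaw":-1}
  ]
}}

```text
time: 14.7
tool_pos: [520.7, -230.3, 85.8]
tcp_rot: [1.569, 1.045, 0.035]
contact_force: [1.3, 0.4, 5.9]
grip_width: 53.0
```

Call:
{"api": "arm_command", "payload": {
  "plan": [
    {"tx":0,"ty":-0.1,"tz":0,"wx":0,"wy":0,"wz":0,"jaw":-1},
    {"tx":0,"ty":0,"tz":0,"wx":0,"wy":0,"wz":0,"jaw":-1}
  ]
}}

```text
time: 14.9
tool_pos: [520.6, -230.3, 85.7]
tcp_rot: [1.569, 1.044, 0.035]
contact_force: [4.2, 0.7, 5.2]
grip_width: 53.5
```

```bash
python3 - <<'E'
from h import *
o=readout.get_obs();F=o['contact_force'];print(o['time'],F@px,F@py,F@pz,rel(o))
E
```

```text
14.9 6.254328498769024 0.5399732768148868 2.35961675710215 [-1.98 -0.19 14.35]
```

Call:
{"api": "arm_command", "payload": {
  "plan": [
    {"tx":0,"ty":-0.1,"tz":0,"wx":0,"wy":0,"wz":0,"jaw":-1},
    {"tx":0,"ty":0,"tz":0,"wx":0,"wy":0,"wz":0,"jaw":-1}
  ]
}}

```text
time: 15.1
tool_pos: [520.4, -230.4, 85.7]
tcp_rot: [1.569, 1.043, 0.036]
contact_force: [8.6, 1.6, 3.9]
grip_width: 53.4
```

```bash
python3 - <<'E'
from h import *
o=readout.get_obs();F=o['contact_force'];print(o['time'],F@px,F@py,F@pz,rel(o))
E
```

```text
15.1 9.432394766690013 1.2818370916197364 -0.9878148030411511 [-2.1  -0.2  14.42]
```

Call:
{"api": "arm_command", "payload": {
  "plan": [
    {"tx":0.12,"ty":0,"tz":0,"wx":0,"wy":0,"wz":0,"jaw":-1},
    {"tx":0,"ty":0,"tz":0,"wx":0,"wy":0,"wz":0,"jaw":-0.1},
    {"tx":0,"ty":0,"tz":0,"wx":0,"wy":0,"wz":0,"jaw":0.25},
    {"tx":0,"ty":0,"tz":0,"wx":0,"wy":0,"wz":0,"jaw":0.35},
    {"tx":0,"ty":0,"tz":0,"wx":0,"wy":0,"wz":0,"jaw":0.4}
  ]
}}

```text
time: 15.6
tool_pos: [519.7, -232.9, 84.6]
tcp_rot: [1.559, 1.044, 0.024]
contact_force: [-5.7, -8.6, 9.4]
grip_width: 63.3
```

```bash
python3 - <<'E'
from h import *
o=readout.get_obs();F=o['contact_force'];print(o['time'],F@px,F@py,F@pz,rel(o),o['grip_width'])
im=imaging.capture("wrist");cv2.imwrite("pics/w10.png",im)
E
```

```text
15.6 -0.5449833219153213 -8.348877909031453 11.119949917254589 [-3.36 -2.7  13.8 ] 63.27272817055497
```

View pics/w10.png

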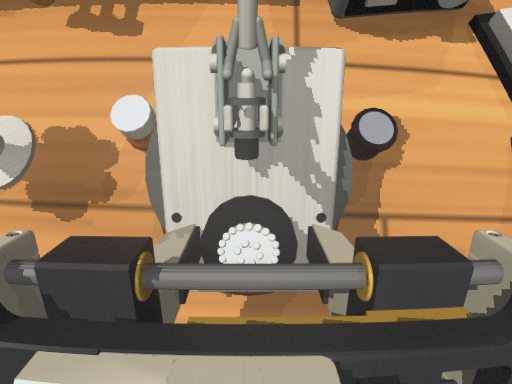

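Call:
{"api": "arm_command", "payload": {
  "plan": [
    {"tx":-0.15,"ty":0,"tz":0,"wx":0,"wy":0,"wz":0,"jaw":0.4},
    {"tx":-0.15,"ty":0,"tz":0,"wx":0,"wy":0,"wz":0,"jaw":0.4},
    {"tx":0,"ty":0,"tz":0,"wx":0,"wy":0,"wz":0,"jaw":0.4}
  ]
}}

```text
time: 15.95
tool_pos: [517.2, -229.6, 85.5]
tcp_rot: [1.573, 1.048, 0.039]
contact_force: [-0.1, -0.2, -0.1]
grip_width: 64.0
```

```bash
python3 - <<'E'
from h import *
o=readout.get_obs();F=o['contact_force'];print(o['time'],F@px,F@py,F@pz,rel(o),o['grip_width'])
im=imaging.capture("wrist");cv2.imwrite("pics/w11.png",im)
np.save("w11.npy",{k:o[k] for k in('tool_pos','tcp_rot')},allow_pickle=True)
E
```

```text
15.95 -0.1539534012607467 -0.20989752218444685 -0.03911218315745949 [-5.04  0.7  15.8 ] 64.0189453049986
```

View pics/w11.png

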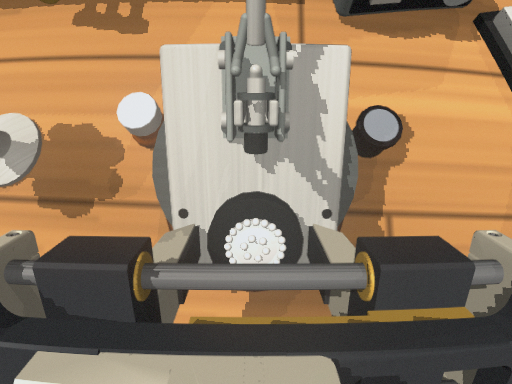

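Call:
{"api": "arm_command", "payload": {
  "plan": [
    {"tx":-0.5,"ty":0,"tz":0,"wx":0,"wy":0,"wz":0,"jaw":0.4},
    {"tx":-1.5,"ty":0,"tz":0,"wx":0,"wy":0,"wz":0,"jaw":0.4},
    {"tx":-3,"ty":0,"tz":0,"wx":0,"wy":0,"wz":0,"jaw":0.4},
    {"tx":-3,"ty":0,"tz":0,"wx":0,"wy":0,"wz":0,"jaw":0},
    {"tx":-3,"ty":0,"tz":0,"wx":0,"wy":0,"wz":0,"jaw":-1},
    {"tx":-3,"ty":0,"tz":0,"wx":0,"wy":0,"wz":0,"jaw":-1},
    {"tx":-2,"ty":0,"tz":0,"wx":0,"wy":0,"wz":0,"jaw":-1},
    {"tx":0,"ty":0,"tz":0,"wx":0,"wy":0,"wz":0,"jaw":-1},
    {"tx":0,"ty":0,"tz":0,"wx":0,"wy":0,"wz":0,"jaw":-1}
  ]
}}

```text
time: 16.9
tool_pos: [437.3, -232.9, 224.3]
tcp_rot: [1.57, 1.047, 0.036]
contact_force: [1.0, 0.5, -0.6]
grip_width: 20.5
```

```bash
python3 - <<'E'
from h import *
o=readout.get_obs();print(o['time'],o['tool_pos'],rel(o),o['grip_width'],o['joint_positions'].round(2))
im=imaging.capture("wrist");cv2.imwrite("pics/w12.png",im)
np.save("w12.npy",{k:o[k] for k in('tool_pos','tcp_rot')},allow_pickle=True)
cv2.imwrite("pics/w12c.png",cv2.resize(im[80:230,175:335],None,fx=4.5,fy=4.5,interpolation=cv2.INTER_CUBIC)[:600])
E
```

```text
16.9 [ 437.33358896 -232.9286206   224.2820435 ] [ -4.82   0.3  175.97] 20.457465653977557 [-0.89  0.14  2.    0.61  0.77  0.24]
```

View pics/w12c.png

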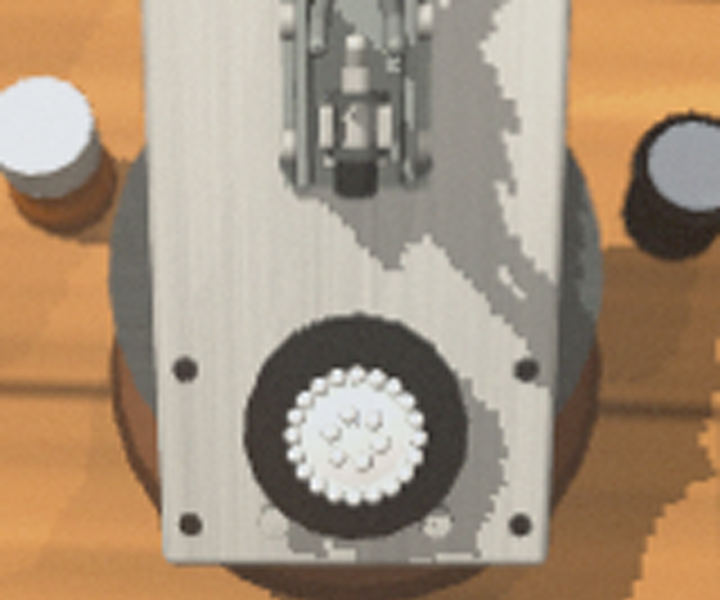

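Call:
{"api": "arm_command", "payload": {
  "plan": [
    {"tx":-1,"ty":0,"tz":0,"wx":0,"wy":0,"wz":-0.131,"jaw":-1},
    {"tx":-1,"ty":0,"tz":0,"wx":0,"wy":0,"wz":-0.131,"jaw":-1},
    {"tx":-2,"ty":0,"tz":0,"wx":0,"wy":0,"wz":-0.131,"jaw":-1},
    {"tx":-2,"ty":0,"tz":0,"wx":0,"wy":0,"wz":-0.131,"jaw":-1},
    {"tx":-3,"ty":0,"tz":0,"wx":0,"wy":0,"wz":0,"jaw":-1},
    {"tx":-3,"ty":1,"tz":0,"wx":0,"wy":0,"wz":0,"jaw":-1},
    {"tx":0,"ty":3,"tz":0,"wx":0,"wy":0,"wz":0,"jaw":-1},
    {"tx":0,"ty":3.5,"tz":0,"wx":0,"wy":0,"wz":0,"jaw":-1},
    {"tx":0,"ty":3.5,"tz":0,"wx":0,"wy":0,"wz":0,"jaw":-1},
    {"tx":0,"ty":3.5,"tz":0,"wx":0,"wy":0,"wz":0,"jaw":-1},
    {"tx":0,"ty":3.5,"tz":0,"wx":0,"wy":0,"wz":0,"jaw":-1},
    {"tx":0,"ty":3.5,"tz":0,"wx":0,"wy":0,"wz":0,"jaw":-1},
    {"tx":0,"ty":3,"tz":0,"wx":0,"wy":0,"wz":0,"jaw":-1},
    {"tx":0,"ty":0,"tz":0,"wx":0,"wy":0,"wz":0,"jaw":-1},
    {"tx":0,"ty":0,"tz":0,"wx":0,"wy":0,"wz":0,"jaw":-1}
  ]
}}

```text
time: 18.45
tool_pos: [665.5, -223.4, 339.7]
tcp_rot: [2.115, 1.564, 0.584]
contact_force: [-0.3, -0.2, -0.0]
grip_width: 0.4
```

```bash
python3 - <<'E'
from h import *
o=readout.get_obs();print(o['time'],o['tool_pos'],o['tcp_rot'],o['grip_width'],o['joint_positions'].round(2))
plan([715,-226,212],Rdown(-np.pi/2+yw))
im=imaging.capture("wrist");cv2.imwrite("pics/w13.png",im)
cv2.imwrite("pics/s13.png",imaging.capture("scene"))
E
```

```text
18.45 [ 665.5348461  -223.40972808  339.72157304] [2.11499484 1.56426044 0.58386873] 0.3869581728051993 [-0.44  0.67  0.74  0.01  1.73  1.1 ]
pos [ 665.5 -223.4  339.7] shift in tool cm [12.8   4.86  0.5 ] turn [ 0.003 -0.003 -0.006] | after turn, shift in new tool axes [12.77  4.93  0.44]
```

View pics/w13.png

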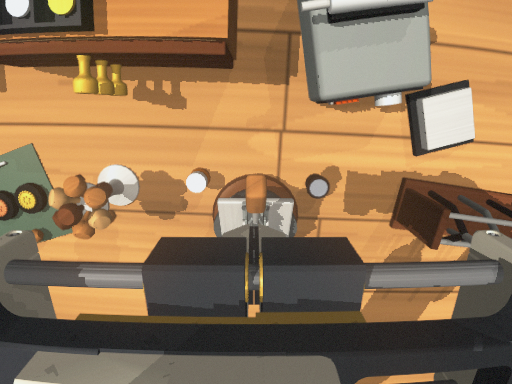

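View pics/s13.png

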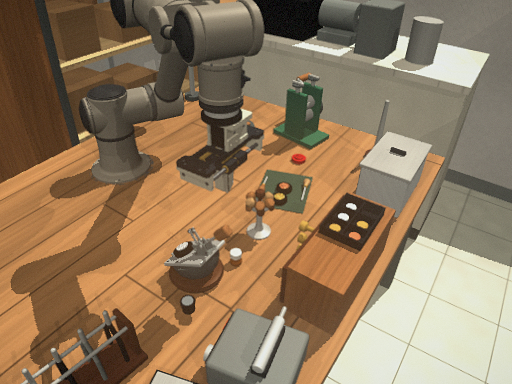

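```bash
python3 - <<'E'
from h import *
for a,b in (((380,94),(270,340)),((362,100),(259,368)),((399,91),(281,312))):
    r=[];
    for n,u in(("top",a),("scene",b)):
        p,d=ray(n,[u]);r.append((p,d[0]))
    print(tri(r))
print(onz("top",[(362,140),(348,110)],90))
E
```

```text
(array([ 867.59491222, -352.61667957,  121.99944137]), [np.float64(2.577000682771239), np.float64(2.5770006827713683)])
(array([ 870.31069805, -344.35620524,   13.51839229]), [np.float64(22.761764403403554), np.float64(22.761764403403472)])
(array([ 861.38787179, -361.91593849,  214.65627414]), [np.float64(28.181742983076813), np.float64(28.181742983076735)])
[[ 733.55087589 -301.23955793   90.        ]
 [ 828.90210787 -264.02726215   90.        ]]
```

Call:
{"api": "arm_command", "payload": {
  "plan": [
    {"tx":0,"ty":2.5,"tz":0.2,"wx":0,"wy":0,"wz":0,"jaw":-1},
    {"tx":0,"ty":2.5,"tz":0.2,"wx":0,"wy":0,"wz":-0.006,"jaw":-1},
    {"tx":0,"ty":0,"tz":0,"wx":0,"wy":0,"wz":0,"jaw":-1},
    {"tx":0,"ty":0,"tz":0,"wx":0,"wy":0,"wz":0,"jaw":-1}
  ]
}}

```text
time: 18.95
tool_pos: [714.7, -226.4, 342.9]
tcp_rot: [2.141, 1.568, 0.608]
contact_force: [-0.8, -0.9, 0.3]
grip_width: 0.1
```

```bash
python3 - <<'E'
from h import *
o=readout.get_obs();print(o['time'],o['tool_pos'],o['joint_positions'].round(2))
plan([715,-226,212],Rdown(-np.pi/2+yw))
E
```

```text
18.95 [ 714.73178925 -226.38785629  342.85579695] [-0.41  0.82  0.45  0.    1.87  1.12]
pos [ 714.7 -226.4  342.9] shift in tool cm [ 1.309e+01 -1.000e-02 -2.000e-02] turn [ 0.001 -0.002 -0.003] | after turn, shift in new tool axes [13.09  0.03 -0.04]
```

Call:
{"api": "arm_command", "payload": {
  "plan": [
    {"tx":3,"ty":0,"tz":0,"wx":0,"wy":0,"wz":0,"jaw":-1},
    {"tx":3.5,"ty":0,"tz":0,"wx":0,"wy":0,"wz":0,"jaw":-1},
    {"tx":3.5,"ty":0,"tz":0,"wx":0,"wy":0,"wz":0,"jaw":-1},
    {"tx":3,"ty":0,"tz":0,"wx":0,"wy":0,"wz":0,"jaw":-1},
    {"tx":0,"ty":0,"tz":0,"wx":0,"wy":0,"wz":0,"jaw":-1},
    {"tx":0,"ty":0,"tz":0,"wx":0,"wy":0,"wz":0,"jaw":-1}
  ]
}}

```text
time: 19.55
tool_pos: [715.0, -226.2, 215.5]
tcp_rot: [1.717, 1.566, 0.184]
contact_force: [0.5, -0.5, 0.5]
grip_width: 0.4
```

Call:
{"api": "arm_command", "payload": {
  "plan": [
    {"tx":0,"ty":-1,"tz":0,"wx":0,"wy":0,"wz":0,"jaw":-1},
    {"tx":0,"ty":-1,"tz":0,"wx":0,"wy":0,"wz":0,"jaw":-1},
    {"tx":0,"ty":-1,"tz":0,"wx":0,"wy":0,"wz":0,"jaw":-1},
    {"tx":0,"ty":-1,"tz":0,"wx":0,"wy":0,"wz":0,"jaw":-1}
  ]
}}

```text
time: 19.95
tool_pos: [678.6, -228.1, 220.0]
tcp_rot: [1.351, 1.553, -0.182]
contact_force: [5.1, 0.2, 3.2]
grip_width: 0.5
```

```bash
python3 - <<'E'
from h import *
o=readout.get_obs();print(o['time'],o['tool_pos'],o['contact_force'],o['joint_positions'].round(2))
cv2.imwrite("pics/s14.png",cv2.resize(imaging.capture("scene")[130:330,110:310],None,fx=3,fy=3,interpolation=cv2.INTER_CUBIC))
E
```

```text
19.95 [ 678.57896424 -228.07576253  219.95268546] [5.13730711 0.19342982 3.22689166] [-0.43  0.72  0.96  0.    1.45  1.1 ]
```

View pics/s14.png

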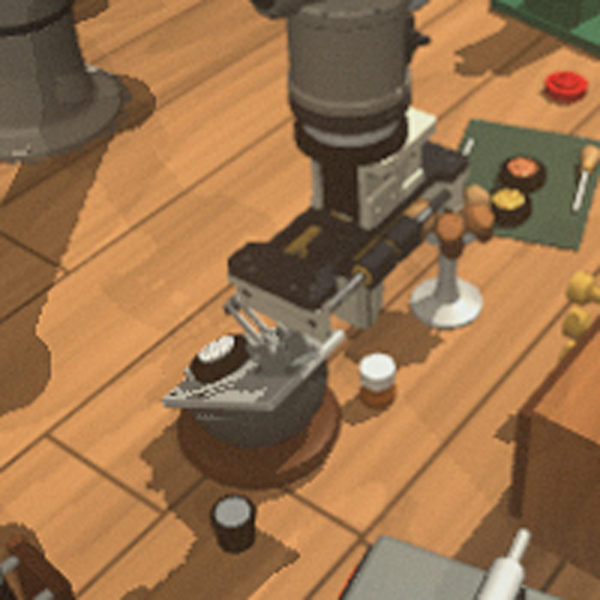

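Call:
{"api": "arm_command", "payload": {
  "plan": [
    {"tx":0.1,"ty":-1,"tz":0,"wx":0,"wy":0,"wz":0,"jaw":-1},
    {"tx":0.1,"ty":-1,"tz":0,"wx":0,"wy":0,"wz":0,"jaw":-1},
    {"tx":0.1,"ty":-1,"tz":0,"wx":0,"wy":0,"wz":0,"jaw":-1}
  ]
}}

```text
time: 20.3
tool_pos: [646.6, -229.1, 213.7]
tcp_rot: [1.419, 1.562, -0.113]
contact_force: [0.9, 0.9, 2.3]
grip_width: 0.3
```

```bash
python3 - <<'E'
from h import *
o=readout.get_obs();print(o['time'],o['tool_pos'],o['contact_force'],rpy(o['tcp_rot']).round(3))
cv2.imwrite("pics/w15.png",imaging.capture("wrist"))
E
```

```text
20.3 [ 646.5925702  -229.07731756  213.71434976] [0.91126687 0.92923796 2.26938887] [[ 0.009  0.999  0.038]
 [-0.001  0.038 -0.999]
 [-1.     0.009  0.001]]
```

View pics/w15.png

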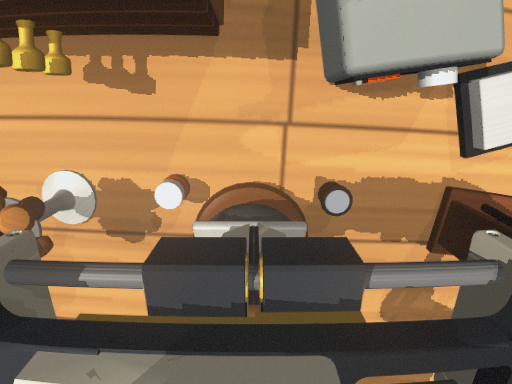

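Call:
{"api": "arm_command", "payload": {
  "plan": [
    {"tx":0,"ty":-1,"tz":0,"wx":0,"wy":0,"wz":0,"jaw":-1},
    {"tx":0.1,"ty":-1,"tz":0,"wx":0,"wy":0,"wz":0,"jaw":-1},
    {"tx":0.4,"ty":-1,"tz":0,"wx":0,"wy":0,"wz":0,"jaw":-1},
    {"tx":0.5,"ty":-0.8,"tz":0,"wx":0,"wy":0,"wz":0,"jaw":-1}
  ]
}}

```text
time: 20.75
tool_pos: [608.8, -230.6, 203.0]
tcp_rot: [1.425, 1.562, -0.107]
contact_force: [1.3, -0.5, 1.5]
grip_width: 0.3
```

```bash
python3 - <<'E'
from h import *
o=readout.get_obs();print(o['time'],o['tool_pos'],o['contact_force'])
cv2.imwrite("pics/s16.png",cv2.resize(imaging.capture("scene")[130:330,110:310],None,fx=3,fy=3,interpolation=cv2.INTER_CUBIC))
E
```

```text
20.75 [ 608.81234463 -230.59379865  202.95981729] [ 1.30873143 -0.5443815   1.53525693]
```

View pics/s16.png

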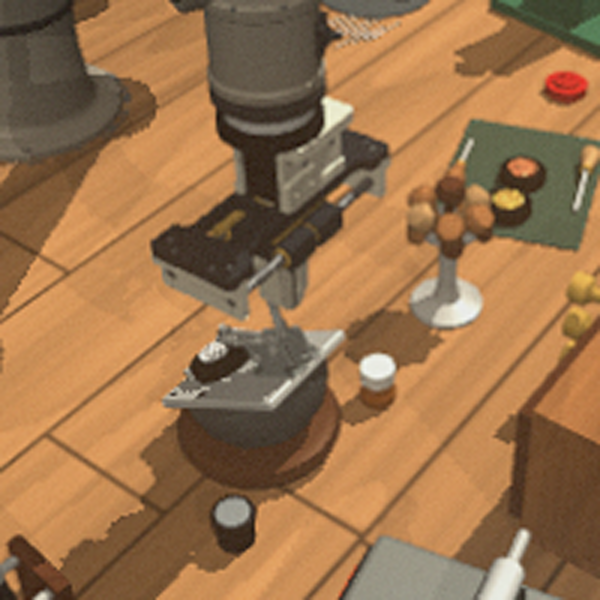

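The arm is coming down onto the disc; go on in small steps with an eye on the force.

Call:
{"api": "arm_command", "payload": {
  "plan": [
    {"tx":0.3,"ty":-0.5,"tz":0,"wx":0,"wy":0,"wz":0,"jaw":-1},
    {"tx":0.2,"ty":-0.4,"tz":0,"wx":0,"wy":0,"wz":0,"jaw":-1}
  ]
}}

```text
time: 21.0
tool_pos: [599.5, -230.6, 196.1]
tcp_rot: [1.594, 1.565, 0.062]
contact_force: [1.8, 0.2, 1.4]
grip_width: 0.4
```

Call:
{"api": "arm_command", "payload": {
  "plan": [
    {"tx":0,"ty":-0.3,"tz":0,"wx":0,"wy":0,"wz":0,"jaw":-1}
  ]
}}

```text
time: 21.1
tool_pos: [596.0, -230.6, 195.2]
tcp_rot: [1.749, 1.566, 0.216]
contact_force: [2.8, -0.1, 0.0]
grip_width: 0.2
```

Call:
{"api": "arm_command", "payload": {
  "plan": [
    {"tx":0,"ty":-0.3,"tz":0,"wx":0,"wy":0,"wz":0,"jaw":-1}
  ]
}}

```text
time: 21.2
tool_pos: [593.1, -230.6, 195.0]
tcp_rot: [1.861, 1.566, 0.328]
contact_force: [2.5, 0.9, -0.7]
grip_width: 0.6
```

Call:
{"api": "arm_command", "payload": {
  "plan": [
    {"tx":0,"ty":-0.2,"tz":0,"wx":0,"wy":0,"wz":0,"jaw":-1}
  ]
}}

```text
time: 21.3
tool_pos: [592.2, -230.6, 195.2]
tcp_rot: [1.693, 1.563, 0.16]
contact_force: [11.8, 1.0, -2.8]
grip_width: 0.4
```

Call:
{"api": "arm_command", "payload": {
  "plan": [
    {"tx":0,"ty":-0.3,"tz":0,"wx":0,"wy":0,"wz":0,"jaw":-1},
    {"tx":0,"ty":0,"tz":0,"wx":0,"wy":0,"wz":0,"jaw":-1}
  ]
}}

```text
time: 21.5
tool_pos: [591.8, -230.6, 195.4]
tcp_rot: [1.57, 1.557, 0.037]
contact_force: [17.9, -0.5, -6.2]
grip_width: 0.5
```

Call:
{"api": "arm_command", "payload": {
  "plan": [
    {"tx":0,"ty":1,"tz":0,"wx":0,"wy":0,"wz":0,"jaw":-1},
    {"tx":0,"ty":2,"tz":0,"wx":0,"wy":0,"wz":0,"jaw":-1},
    {"tx":0,"ty":2,"tz":0,"wx":0,"wy":0,"wz":0,"jaw":-1},
    {"tx":-3,"ty":0,"tz":0,"wx":0,"wy":0,"wz":0,"jaw":-1},
    {"tx":-3,"ty":0,"tz":0,"wx":0,"wy":0,"wz":0,"jaw":-1},
    {"tx":-3.5,"ty":0,"tz":0,"wx":0,"wy":0,"wz":0,"jaw":-1},
    {"tx":-3.5,"ty":0,"tz":0,"wx":0,"wy":0,"wz":0,"jaw":-1},
    {"tx":0,"ty":-3,"tz":0,"wx":0,"wy":0,"wz":0,"jaw":-1},
    {"tx":0,"ty":-4,"tz":0,"wx":0,"wy":0,"wz":0,"jaw":-1},
    {"tx":0,"ty":-4,"tz":0,"wx":0,"wy":0,"wz":0,"jaw":-1},
    {"tx":0,"ty":-4,"tz":0,"wx":0,"wy":0,"wz":0,"jaw":-1},
    {"tx":0,"ty":-3,"tz":0,"wx":0,"wy":0,"wz":0,"jaw":-1},
    {"tx":0,"ty":0,"tz":0,"wx":0,"wy":0,"wz":0,"jaw":-1},
    {"tx":0,"ty":0,"tz":0,"wx":0,"wy":0,"wz":0,"jaw":-1}
  ]
}}

```text
time: 22.9
tool_pos: [457.2, -236.0, 324.9]
tcp_rot: [1.844, 1.567, 0.311]
contact_force: [0.3, 0.3, -0.4]
grip_width: -0.1
```

```bash
python3 - <<'E'
from h import *
o=readout.get_obs();print(o['time'],o['tool_pos'],o['contact_force'])
im=imaging.capture("wrist");cv2.imwrite("pics/w17.png",cv2.resize(im[30:230,160:350],None,fx=3,fy=3,interpolation=cv2.INTER_CUBIC))
np.save("w17.npy",{k:o[k] for k in('tool_pos','tcp_rot')},allow_pickle=True)
cv2.imwrite("pics/s17.png",cv2.resize(imaging.capture("scene")[180:310,140:290],None,fx=4.5,fy=4.5,interpolation=cv2.INTER_CUBIC))
h=C+60*px+24*pz
print((proj("scene",[h,h+85*pz])-[140,180])*4.5+1.75,"wrist",(proj("wrist",[h+85*pz,h+108*pz,nest+10*pz,nest+5*pz+22*px],o)-[160,30])*3+1)
E
```

```text
22.9 [ 457.22176857 -236.03539981  324.88245183] [ 0.34782257  0.25523542 -0.38322532]
[[292.57820917 284.11981104]
 [220.21209893 150.34481999]] wrist [[269.08484526 127.969737  ]
 [268.09404315 167.18542269]
 [273.50993535 250.1404476 ]
 [273.27208255 196.01962219]]
```

View pics/w17.png

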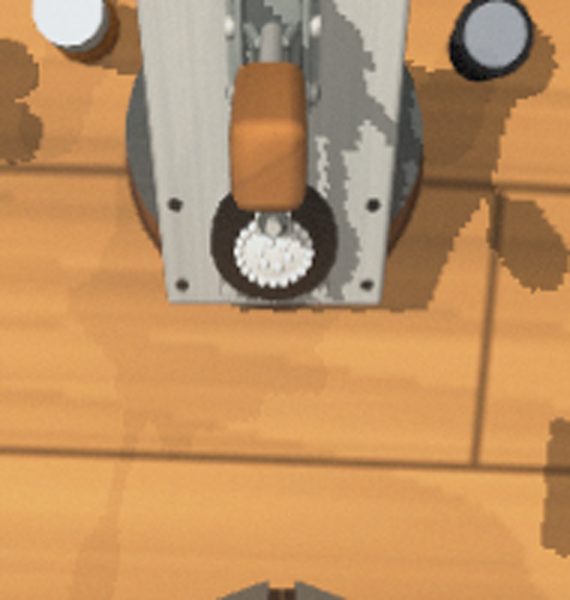

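View pics/s17.png

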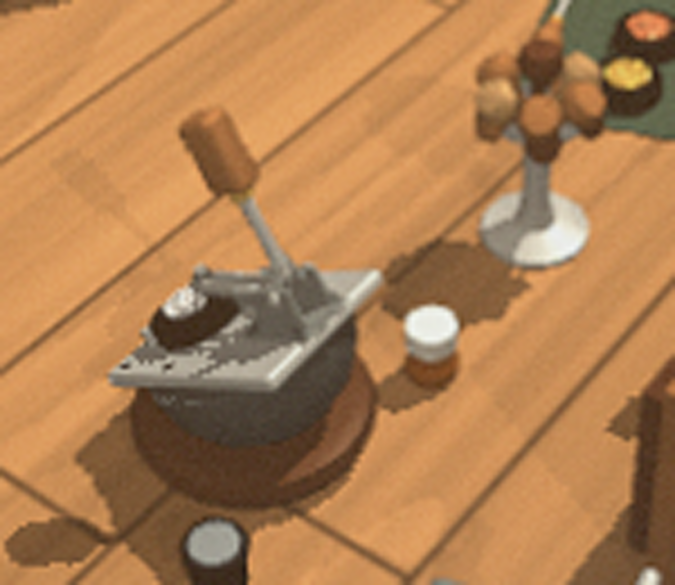

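```bash
python3 - <<'E'
from h import *
def grip(im):
    h=cv2.cvtColor(im,cv2.COLOR_BGR2HSV);m=np.zeros(im.shape[:2],np.uint8)
    g=cv2.inRange(h,(0,90,40),(14,255,215));m[200:226,178:200]=g[200:226,178:200]
    ys,xs=np.where(m);return xs.mean(),ys.mean(),len(xs)
a=cv2.imread("pics/scene0.png");b=imaging.capture("scene");print(grip(a),grip(b))
d=cv2.absdiff(a,b)[196:245,170:225].max(2);print("diff in lever area",(d[:35]>40).sum())
t0=cv2.imread("pics/top0.png");t=imaging.capture("top");d=cv2.absdiff(t0,t).max(2);ys,xs=np.where(d[160:240,150:390]>40)
cv2.imwrite("pics/tend.png",t)
for k,bx in dict(brass=(203,190,215,203),copper=(184,196,197,209),gA=(180,214,216,236),gB=(160,174,202,194),jar=(298,172,314,188),loupe=(360,172,376,188)).items(): print(k,(d[bx[1]:bx[3],bx[0]:bx[2]]>40).sum())
E
```

```text
(np.float64(188.01311475409835), np.float64(212.0655737704918), 305) (np.float64(188.31597222222223), np.float64(212.39583333333334), 288)
diff in lever area 0
brass 0
copper 0
gA 4
gB 0
jar 0
loupe 0
```

View pics/tend.png

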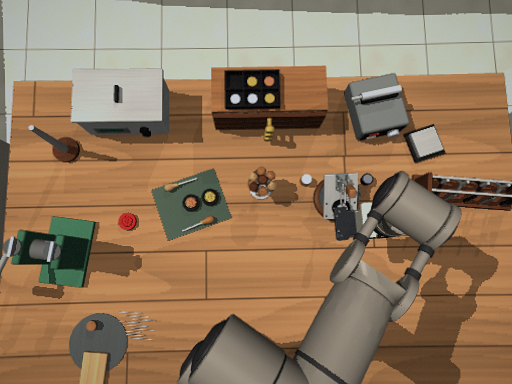

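Lever is back at its original shut image position (no pixel difference), and the bystanders haven't moved. Handing in.

```bash
python3 - <<'E'
from plant import bot
print(bot.close_job())
E
```

```text
the job is handed in; nothing more can be done
None
```

The silver disc is on the vise plate, against the pins and under the shut clamp, and the job is handed in at about 23 s of the 69 s allowed. No verdict came back, so what follows rests on my own checks.

**What I did:**
- Pushed the clamp lever uphill to its stop, where the force rose to about 26 N.
- Picked up the silver disc from the end of the row and lowered it tilted onto the plate. I slid it downhill until the pins stopped it at about 9 N, then let go.
- Pushed the lever back from behind to its shut stop, with about 18 N at the end, and backed the robot clear.

**Last checks:**
- **Disc:** right after release the close view showed it flat and face up. It touched both pins, within about 0.5 mm of its place. After clamping, its centre was within about 1 mm of the predicted point in the picture.
- **Lever:** in the scene camera the lever area showed no marked difference from the starting shut picture. The grip's centre was within half a pixel.
- **Bystanders:** brass disc, copper disc, pale-handled graver, jar and loupe showed no changed pixels from above. The brown-handled graver showed 4, too few for a real move.

**Not clean, or not checked:**
- When the jaws opened, a fingertip dragged on the plate. The tool shifted 2.5 mm sideways, with about 8 N sideways and 11 N off the plate. It came free when I lifted, and the disc was still in place.
- The two cameras disagreed on the plate's position by about 2 mm, so I found the final contact by force.
- I could not measure the foot's pressing force directly.

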